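Nest the splint samples on their forms

ROBOT

A 7-joint arm with a two-finger parallel gripper is mounted at the origin on the work surface. World frame = base frame: x ahead of the robot, y to its left, z up, the work surface at z = 0. Lengths are in m, angles in rad, forces in N, time in s.
With the tool pointing down it reaches from about 0.4 to 0.85 m from the base axis. Payload 10.4 kg.
Tool frame: the origin (TCP) lies at the very end of the fingers, on their centre line; the grasp point (between the pads) lies 19 mm behind it; z points along the fingers, y is the line along which they close (so a half turn about z gives the same grasp; the last joint's range is limited). The gripper opens to 87 mm and grips with 3 to 60 N. Pads are 19 mm wide; open, the fingers measure 117 mm over their backs; the gripper's body (75 mm by 190 mm) begins 51 mm behind the grasp point.
Start: joints at [1.192, 0.332, -0.065, 1.46, 0.022, 1.35, -0.088], TCP at [0.218, -0.586, 0.223] pointing down, gripper open.
Joint ranges: [-2.6, 2.6], [-0.5, 2.12], [-1.47, 1.34], [0.16, 2.42], [-1.27, 4.41], [0.06, 2.06], [-2.6, 2.6]. Speed limits (rad/s): [2.22, 2.22, 2.79, 2.79, 3.14, 3.14, 3.14].

INTERFACE

Orientations are given as a unit quaternion [x, y, z, w].
In Python, from bench import * gives the robot as it stands.
- The arm moves only by the tool step_arm, never from a script. Its arguments are lists of equal length, an entry for each row: "delta_pos": the shift along the world's x, y, z in units of 25 mm (1.0 is 25 mm), a list of three; "turn": the turn about the world's z in units of 0.12 rad (1.0 is 0.12 rad). In form: {"delta_pos": [[tx, ty, tz], ...], "turn": [turn, ...]}. A call has 1 to 12 rows; each row shifts and turns the commanded pose from where the row before left it; what a row does not reach is not made up. A row lasts 1/10 s, in which the tool goes at most 50 mm and 8.59 degrees, less where a joint would pass 70% of its speed; a pose out of reach is approached as far as the arm can. A call with a number of a shift or a turn outside -1 to 1 is refused whole. A call with a gripper value outside its range is refused whole. "grip" is the closure, from 0 (fully open) to 1 (shut), set as the call begins (left out, the last holds). The fingers move at their own pace and stop on an object; "newtons" is the grip in N (left out, the last holds). Time passes only in rows, so rows that do not move let the fingers close. It gives the time, the measured TCP pose, the force, the opening and the grip force at its end, in the units of the state.
- read_state(): the state, without advancing time (a new reading comes with each control period).
- camera(name): name is "scene" or "side" or "wrist"; returns a dict with "image" (384x512x3 uint8, red, green, blue), "z_map" (384x512 float32, m along the optical axis (not along the pixel's ray), 0 where there is no reading), "mtx" (3x3 intrinsics, pixels), "dist" ([k1, k2, p1, p2, k3] as OpenCV has them; the pictures are not rectified), "view" (4x4, takes a point from world to camera coordinates). Camera axes: x right, y up, looking along -z (the intrinsics and any distortion apply to the point x, -y, -z); pixel columns grow to the right and rows downward; lengths in m; the calibration is good to about 2 mm. A picture is of the moment at which its call begins.
- close_job(): hands the job in; it is judged then, once.
The state is a dict: "time": time; "joint_positions": joint angles; "joint_vel": joint speeds; "joint_torque": joint torques, N m; "ee_pos": TCP position; "eef_rot": TCP orientation; "ft_force": force on the tool from outside, world axes, zero at the start; "torque": the same for the moment, N m; "width": finger opening in m; "grip_force": force on a finger pad.
Only numpy, scipy, OpenCV 4.12 (cv2) and the standard library are available. Lean on these libraries where they do the work, as an engineer would, in place of code of your own. Each camera call takes 0.05 s, during which the arm holds its last target. There are 200 camera calls.

TASK

Put the splint samples away, arch side up, straddling their forms: on the walnut wrist form nest the small cream shell first, the medium green shell over it and the large orange shell outermost; on the small black finger form put the narrow red-banded aluminium splint first and the wide blue-banded one over it. Each must sit fully down, in line with its form and centred along it. Leave the blue dynamometer and the spatula where they lie.

Things in the scene. Friction and masses are not known exactly. Their poses are not given: they have to be found in the camera images.
- shell_small: Small cream thermoplastic wrist shell, white tabs on its sides, lying arch side up: a gutter open below and at both ends, 90 mm long, 39 mm wide outside, 33 mm inside, 45 mm high, wall 3 mm; upright walls, crown corners rounded (10 mm). Origin: centre of the open underside, at the walls' lower edges; x along it, y across (pinch along y), z up. A half turn about z is the same.
- shell_medium: Medium green thermoplastic wrist shell, white tabs on its sides, lying arch side up: a gutter open below and at both ends, 90 mm long, 51 mm wide outside, 45 mm inside, 45 mm high, wall 3 mm; upright walls, crown corners rounded (13 mm). Origin: centre of the open underside, at the walls' lower edges; x along it, y across (pinch along y), z up. A half turn about z is the same.
- shell_large: Large orange thermoplastic wrist shell, white tabs on its sides, lying arch side up: a gutter open below and at both ends, 90 mm long, 63 mm wide outside, 57 mm inside, 45 mm high, wall 3 mm; upright walls, crown corners rounded (16 mm). Origin: centre of the open underside, at the walls' lower edges; x along it, y across (pinch along y), z up. A half turn about z is the same.
- splint_narrow: Narrow aluminium finger splint with a red band over its middle, lying arch side up: a gutter open below and at both ends, 70 mm long, 21 mm wide outside, 16 mm inside, 28 mm high, wall 2.5 mm; upright walls, crown corners rounded (6.5 mm). Origin: centre of the open underside, at the walls' lower edges; x along it, y across (pinch along y), z up. A half turn about z is the same.
- splint_wide: Wide aluminium finger splint with a blue band over its middle, lying arch side up: a gutter open below and at both ends, 70 mm long, 31 mm wide outside, 26 mm inside, 28 mm high, wall 2.5 mm; upright walls, crown corners rounded (9 mm). Origin: centre of the open underside, at the walls' lower edges; x along it, y across (pinch along y), z up. A half turn about z is the same.
- wrist_form: Fixed walnut wrist form: base 110 x 80 mm, 12 mm thick, with an upright ridge 100 mm long (x) and 28 mm wide (y), top edges rounded (6 mm), its top 70 mm above the worktop. Origin: centre of the underside, on the worktop; x along the ridge. Fully seated, the small, medium and large shells have their lower edges 28, 31 and 34 mm above the worktop, with 2.5 to 3 mm play each side.
- finger_form: Fixed finger form: beech base 90 x 60 mm, 12 mm thick, with an upright black ridge 80 mm long (x) and 11 mm wide (y), top edges rounded (3 mm), its top 52 mm above the worktop. Origin: centre of the underside, on the worktop; x along the ridge. Fully seated, the narrow and wide splints have their lower edges 26.5 and 29 mm above the worktop, with 2.5 mm play each side.
- dynamometer: Loose blue plastic hand dynamometer with a round white dial, a bystander lying flat, about 125 mm long (y), 66 mm wide (x), 32 mm high. Origin: middle of its underside.
- spatula: Loose steel spatula with a walnut handle, a bystander beyond the other things, 232 mm long (x), 17 mm high. Origin: where handle and blade meet, on the worktop; x towards the blade's tip.
Mind the look-alikes: they are no part of the job. Leave any pink look-alike of the shell_small alone. Leave any purple look-alike of the finger_form alone.

How it is judged:
By the outcome, as a careful person would: the job done as asked, in the order asked, and still so for the second after the job is handed in, with the robot touching nothing.
It also fails if it takes over 136 s, if anything falls off the work surface, if the arm or the gripper's body presses on something with over 40 N, if the wrist force passes 120 N, or if a joint passes its speed limit or range.

## Working session

There is one attempt and no reset: what is moved stays moved. The work goes in short steps, Python scripts to look and compute and a tool call to move; the robot and the scene stay as the last step left them, time stands still between calls to the robot, and variables do not carry over. Pictures are saved under pics/ and viewed, at most 14 in all, crops included, and the job is handed in when it is done.

Besides the shell and the picture viewer there is one more tool, called after "Emit:" as name([rows], argument=value, ...), one row to a line, values as JSON. step_arm: Moves the arm, as the interface text tells. Shifts and turns lie within -1 to 1; 1 stands for 25 mm of shift or 0.12 rad of turn. Its arguments: {"type":"object","properties":{"delta_pos":{"type":"array"},"turn":{"type":"array"},"grip":{"type":"number"},"newtons":{"type":"number"}},"required":["delta_pos","turn"]}

```bash
mkdir -p pics; ls; cat > h.py <<'E'
from bench import *
import numpy as np, cv2
def snap(n,f=None):
    c=camera(n)
    if f: cv2.imwrite('pics/'+f,c['image'][:,:,::-1])
    return c
def cloud(c):
    "world xyz per pixel from the depth map"
    h,w=c['z_map'].shape
    uv=np.stack(np.meshgrid(np.arange(w),np.arange(h)),-1).reshape(-1,1,2).astype(np.float64)
    n=cv2.undistortPoints(uv,c['mtx'],np.array(c['dist'],float)).reshape(h,w,2)
    z=c['z_map'].astype(float)
    p=np.stack([n[...,0]*z,-n[...,1]*z,-z,np.ones_like(z)],-1)
    P=p@np.linalg.inv(c['view']).T
    P=P[...,:3]; P[z<=0]=np.nan
    return P
E
python3 - <<'E'
from h import *
s=read_state();print({k:np.round(v,3).tolist() for k,v in s.items()})
for n in ['scene','side','wrist']:
    c=snap(n,n+'0.png');print(n,np.round(np.linalg.inv(c['view'])[:3],2).tolist(),c['dist'],(c['z_map']>0).mean())
E
```

```text
pics
{'time': 0.0, 'joint_positions': [1.192, 0.333, -0.065, 1.461, 0.022, 1.35, -0.089], 'joint_vel': [-0.001, -0.001, 0.0, -0.001, -0.002, -0.001, -0.0], 'joint_torque': [-0.002, -62.326, 0.023, -38.989, -0.061, 0.04, 0.0], 'ee_pos': [0.218, -0.585, 0.222], 'eef_rot': [0.984, 0.177, -0.0, -0.001], 'ft_force': [-0.688, 0.593, 0.743], 'torque': [0.012, -0.037, 0.037], 'grip_force': 0.0, 'width': 0.087}
scene [[0.89, -0.38, 0.24, 0.86], [0.45, 0.75, -0.48, -0.58], [0.0, 0.54, 0.84, 1.09]] [-0.21953857  0.          0.          0.          0.        ] 0.9959818522135416
side [[-0.99, 0.09, -0.13, 0.42], [-0.16, -0.6, 0.78, 0.85], [-0.01, 0.79, 0.61, 0.71]] [-0.15317139  0.          0.          0.          0.        ] 0.9960734049479166
wrist [[0.35, 0.89, 0.29, 0.3], [-0.94, 0.33, 0.11, -0.56], [0.0, -0.3, 0.95, 0.39]] [-0.05035181  0.          0.          0.          0.        ] 0.9960683186848959
```

View pics/scene0.png

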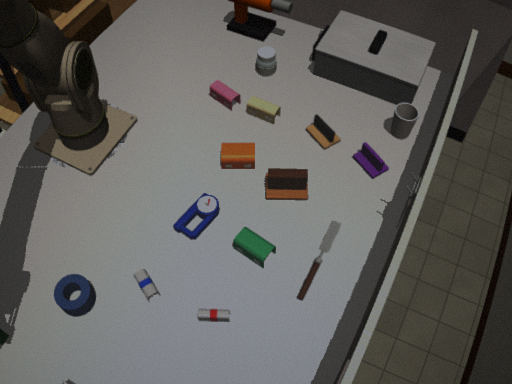

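View pics/side0.png

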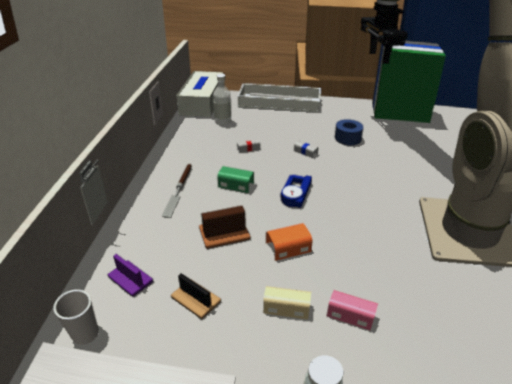

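The scene view (px) shows these candidates:
- **Small shell:** cream at (264,109), with the pink look-alike at (225,94) left alone.
- **Other shells:** orange at (238,155) and green at (254,246).
- **Splints:** red-banded at (214,314) and blue-banded at (147,284).
- **Wrist form:** walnut at (287,183).
- **Finger form:** black ridge on beech at (323,131), with the purple look-alike at (371,160) left alone.
- **Bystanders:** dynamometer at (197,215) and spatula at (318,262).

The side view agrees: cream (287,302), pink (352,309), orange (290,241), green (236,180), walnut (224,226), black (196,294), purple (130,275).

```bash
cat >> h.py <<'E'
def blob(P,seed,zlo,zhi,r=0.08):
    "points of the height band, connected in the picture to the seed pixel's neighbourhood"
    z=P[...,2]; m=((z>zlo)&(z<zhi)).astype(np.uint8)
    n,l=cv2.connectedComponents(m)
    u,v=seed; w=l[v-5:v+6,u-5:u+6]; w=w[w>0]
    k=np.bincount(w).argmax(); return P[l==k]
def rect(pts):
    "centre, length, width, yaw of the long axis"
    (cx,cy),(a,b),t=cv2.minAreaRect((pts[:,:2]*1000).astype(np.float32))
    if a<b: a,b,t=b,a,t+90
    t=(t+90)%180-90
    return np.round([cx,cy,a,b,t],1)
E
python3 - <<'E'
from h import *
S=cloud(snap('scene'));D=cloud(snap('side'))
items=dict(cream=((264,105),(287,298),.045),orange=((238,150),(290,237),.045),green=((254,242),(236,176),.045),
 red=((214,314),(248,146),.028),blue=((147,284),(306,149),.028),wrist=((287,177),(224,216),.070),finger=((324,126),(196,288),.052))
for k,(a,b,h) in items.items():
    for band in ((.35*h,h+.008),(h-.008,h+.008)):
        A=blob(S,a,*band);B=blob(D,b,*band)
        print(k,np.round(band,3),len(A),rect(A),round(np.percentile(A[:,2],90)*1000,1),'|',len(B),rect(B),round(np.percentile(B[:,2],90)*1000,1),'|',rect(np.vstack([A,B])))
E
python3 - <<'E'
import cv2
a=cv2.imread('pics/scene0.png')[70:340,120:420]
cv2.imwrite('pics/crop1.png',cv2.resize(a,(660,594),interpolation=cv2.INTER_CUBIC))
E
```

```text
cream [0.016 0.053] 491 [438.4 294.8  94.   45.1   1.1] 48.0 | 1075 [435.8 297.5  91.4  38.8  -2. ] 47.1 | [437.6 295.3  94.9  46.   -0. ]
cream [0.037 0.053] 341 [438.1 294.3  93.7  43.9  -0.9] 48.6 | 745 [435.9 297.2  91.2  38.2  -2. ] 47.5 | [437.7 294.4  94.7  44.2  -1.5]
orange [0.016 0.053] 778 [452.  113.7  89.4  60.7  26.5] 48.3 | 1040 [448.9 117.4  91.8  67.3  26.2] 47.9 | [449.3 116.7  91.5  68.7  26.7]
orange [0.037 0.053] 598 [452.  113.9  90.3  59.7  25.6] 48.7 | 752 [448.6 118.4  91.2  60.6  26.8] 48.2 | [449.9 115.8  91.2  66.5  26.8]
green [0.016 0.053] 853 [ 614.4 -109.9   92.1   52.3   -9.7] 47.7 | 612 [ 615.  -107.3   92.8   55.8   -7.5] 48.4 | [ 614.8 -108.2   92.8   56.4   -9.1]
green [0.037 0.053] 717 [ 615.  -109.9   90.6   50.3   -9.4] 47.9 | 396 [ 614.9 -106.6   92.3   52.    -7.8] 48.7 | [ 615.1 -108.    92.2   54.2   -9.2]
red [0.01  0.036] 347 [ 609.9 -301.4   68.6   23.    27.2] 30.7 | 184 [ 609.5 -298.9   70.5   24.    22.3] 29.3 | [ 610.2 -300.6   70.5   27.6   22.3]
red [0.02  0.036] 304 [ 610.2 -301.3   67.9   23.    27.2] 30.8 | 121 [ 609.5 -298.9   
[... 221 characters left out ...]
[0.02  0.036] 364 [ 433.5 -309.    71.9   32.2  -31.5] 31.4 | 146 [ 433.5 -308.1   72.8   34.1  -23.5] 30.3 | [ 433.5 -309.7   73.3   35.7  -27.4]
wrist [0.024 0.078] 718 [608.1  92.8  99.7  32.2  26. ] 72.9 | 938 [604.2  94.3  98.6  31.6  25.1] 72.3 | [606.4  93.7 101.9  34.7  25.1]
wrist [0.062 0.078] 400 [607.7  93.7  99.7  30.3  26. ] 73.6 | 426 [604.   94.8  98.5  30.8  24.1] 73.0 | [606.3  93.9 102.2  31.8  26.5]
finger [0.018 0.06 ] 236 [624.4 301.5  83.8  15.  -29.8] 54.1 | 480 [621.9 302.4  82.9  13.  -28.1] 53.0 | [623.3 301.8  86.   15.  -29.3]
finger [0.044 0.06 ] 119 [624.  300.8  83.8  13.1 -30. ] 54.9 | 234 [621.6 302.8  82.   11.9 -29.2] 53.4 | [623.1 301.4  86.   13.1 -30. ]
```

View pics/crop1.png

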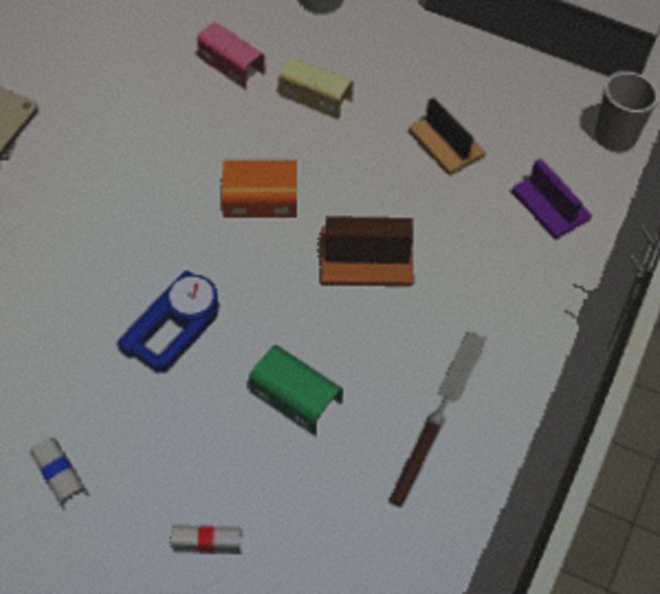

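The crop confirms the choice. Cream is at (316,85) and pink at (230,50). The black ridge on beech is at (447,135) and the purple look-alike at (551,205). Next I hover over the red-banded splint.

Emit:
step_arm([
  [0.8, 0.57, -0.1],
  [0.8, 0.57, -0.1],
  [0.8, 0.57, -0.1],
  [0.8, 0.57, -0.1],
  [0.8, 0.57, -0.1],
  [0.8, 0.57, -0.1],
  [0.8, 0.57, -0.1],
  [0.8, 0.57, -0.1],
  [0.8, 0.57, -0.1],
  [0.8, 0.57, -0.1],
], turn=[0.07, 0.07, 0.07, 0.07, 0.07, 0.07, 0.07, 0.07, 0.07, 0.07], grip=0)

```text
time: 1.25
ee_pos: [0.4184, -0.4427, 0.1974]
eef_rot: [0.976, 0.218, -0.0, 0.0]
ft_force: [-0.4, -0.1, 0.4]
width: 0.0864
grip_force: 0.0
```

Emit:
step_arm([
  [0.8, 0.57, -0.2],
  [0.8, 0.57, -0.2],
  [0.8, 0.57, -0.2],
  [0.8, 0.57, -0.2],
  [0.8, 0.57, -0.2],
  [0.8, 0.57, -0.2],
  [0.8, 0.57, -0.2],
  [0.8, 0.57, -0.2],
  [0.8, 0.57, -0.2],
  [0.4, 0.57, -0.2],
  [0, 0, 0],
  [0, 0, 0],
], turn=[0, 0, 0, 0, 0, 0, 0, 0, 0, 0, 0, 0])

```text
time: 2.45
ee_pos: [0.6072, -0.3011, 0.1474]
eef_rot: [0.976, 0.218, -0.0, 0.0]
ft_force: [0.5, 0.7, -0.0]
width: 0.0868
grip_force: 0.0
```

```bash
cat >> h.py <<'E'
def tcp():
    s=read_state(); q=s['eef_rot']
    yaw=np.degrees(2*np.arctan2(q[1],q[0]))
    return np.array(s['ee_pos'])*1000,yaw,s
def plan(x,y,z,yaw):
    "units to go to a TCP pose (mm, deg)"
    p,w,s=tcp(); d=(np.array([x,y,z])-p)/25
    t=(yaw-w+90)%180-90
    print('tcp',np.round(p,1),round(w,1),'units',np.round(d,2),'turn',round(np.radians(t)/.12,2),'F',np.round(s['ft_force'],1),'w',round(s['width']*1000,1),'gf',round(s['grip_force'],1),'t',round(s['time'],1))
E
python3 - <<'E'
from h import *
plan(610,-300,3,25)
c=snap('wrist','w1.png');P=cloud(c)
v=c['view']@np.array([.610,-.300,.028,1]);v=v[:3]*[1,-1,-1]
uv=cv2.projectPoints(v.reshape(1,3),np.zeros(3),np.zeros(3),c['mtx'],c['dist'])[0].ravel();print(uv)
A=blob(P,tuple(int(i) for i in uv),.012,.038);print(len(A),rect(A),np.percentile(A[:,2],[50,90]))
E
```

```text
tcp [ 607.2 -301.1  147.4] 25.2 units [ 0.11  0.04 -5.78] turn -0.03 F [ 0.5  0.7 -0. ] w 86.8 gf 0.0 t 2.5
[258.76774194 184.71779896]
1267 [ 611.7 -303.1   70.    21.6   25. ] [0.02932889 0.03043292]
```

View pics/w1.png

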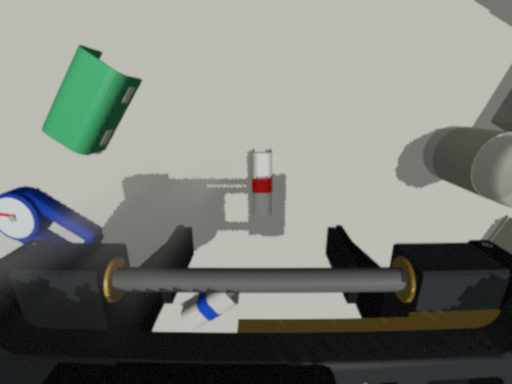

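Wrist view: the red-banded splint is at (262,185). It measures 70.0 x 21.6 mm at yaw 25°, which matches the description. I'll descend and grip it.

Emit:
step_arm([
  [0.15, -0.04, -0.8],
  [0, 0, -0.9],
  [0, 0, -0.9],
  [0, 0, -0.9],
  [0, 0, -0.8],
  [0, 0, -0.6],
  [0, 0, -0.5],
  [0, 0, -0.34],
  [0, 0, 0],
  [0, 0, 0],
], turn=[0, 0, 0, 0, 0, 0, 0, 0, 0, 0])

```text
time: 3.5
ee_pos: [0.6118, -0.3021, 0.0047]
eef_rot: [0.976, 0.218, 0.0, 0.0]
ft_force: [0.7, -0.6, 0.0]
width: 0.0871
grip_force: 0.0
```

Emit:
step_arm([
  [0, 0, 0],
  [0, 0, 0],
  [0, 0, 0],
  [0, 0, 0],
  [0, 0, 0],
  [0, 0, 0],
  [0, 0, 0],
  [0, 0, 0],
  [0, 0, 0],
  [0, 0, 0],
], turn=[0, 0, 0, 0, 0, 0, 0, 0, 0, 0], grip=1, newtons=15)

```text
time: 4.5
ee_pos: [0.6115, -0.3018, 0.0041]
eef_rot: [0.976, 0.218, 0.0, 0.0]
ft_force: [1.9, 0.7, -0.7]
width: 0.0208
grip_force: 15.0
```

Emit:
step_arm([
  [0, 0, 0.5],
  [0, 0, 1],
  [0, 0, 1],
  [0, 0, 1],
  [0.1, 0.85, 0.4],
  [0.1, 0.85, 0.4],
  [0.1, 0.85, 0.4],
  [0.1, 0.85, 0.4],
  [0.1, 0.85, 0.4],
  [0.1, 0.85, 0.4],
  [0.1, 0.85, 0.4],
  [0.1, 0.85, 0.4],
], turn=[0, 0, 0, 0, 0.6, 0.6, 0.6, 0.6, 0.6, 0.6, 0.6, 0.6])

```text
time: 5.7
ee_pos: [0.6316, -0.131, 0.1732]
eef_rot: [0.873, 0.488, 0.0, 0.0]
ft_force: [0.3, -0.3, 0.3]
width: 0.0207
grip_force: 15.0
```

Emit:
step_arm([
  [0.1, 0.85, 0],
  [0.1, 0.85, 0],
  [0.1, 0.85, 0],
  [0.1, 0.85, 0],
  [0.1, 0.85, 0],
  [0.1, 0.85, 0],
  [0.1, 0.85, 0],
  [0.1, 0.85, 0],
  [0.1, 0.85, 0],
  [0.1, 0.85, 0],
  [0.1, 0.85, 0],
  [0.1, 0.85, 0],
], turn=[0.7, 0.7, 0.7, 0.7, 0.7, 0.7, 0.7, 0.7, 0.7, 0.7, 0.7, 0.7])

```text
time: 6.9
ee_pos: [0.6616, 0.1238, 0.1727]
eef_rot: [0.529, 0.849, 0.0, 0.0]
ft_force: [-0.7, -0.5, 0.5]
width: 0.0205
grip_force: 15.0
```

Emit:
step_arm([
  [0.07, 0.75, 0],
  [0.07, 0.75, 0],
  [0.07, 0.75, 0],
  [0.07, 0.75, 0],
  [0.07, 0.75, 0],
  [0.07, 0.75, 0],
  [0.07, 0.75, 0],
  [0.07, 0.75, 0],
  [0, 0, 0],
  [0, 0, 0],
], turn=[0.63, 0.63, 0.63, 0.63, 0.63, 0.63, 0.63, 0.63, 0, 0])

```text
time: 7.9
ee_pos: [0.6755, 0.2729, 0.1721]
eef_rot: [0.254, 0.967, -0.0, 0.0]
ft_force: [-0.3, -0.2, -0.6]
width: 0.021
grip_force: 15.0
```

```bash
cat >> h.py <<'E'
def px(c,x,y,z):
    v=(c['view']@np.array([x,y,z,1000])/1000)[:3]*[1,-1,-1]
    return tuple(int(round(i)) for i in cv2.projectPoints(v.reshape(1,3),np.zeros(3),np.zeros(3),c['mtx'],c['dist'])[0].ravel())
def look(f,x,y,top,band):
    "wrist picture; rectangle of the height band seen at x,y,top (mm)"
    c=snap('wrist',f);P=cloud(c);uv=px(c,x,y,top)
    A=blob(P,uv,*np.array(band)/1000);r=rect(A);print(uv,len(A),r,np.round(np.percentile(A[:,2],[50,90])*1000,1));return c,P,r
E
python3 - <<'E'
from h import *
plan(623,302,150,150.5)
look('w2.png',623,302,52,(40,60))
E
```

```text
tcp [675.5 272.9 172.1] 150.5 units [-2.1   1.16 -0.88] turn -0.0 F [-0.3 -0.2 -0.6] w 21.0 gf 15.0 t 7.9
(259, 129) 889 [624.2 300.9  79.1  11.  -29.9] [53.6 54.7]
```

View pics/w2.png

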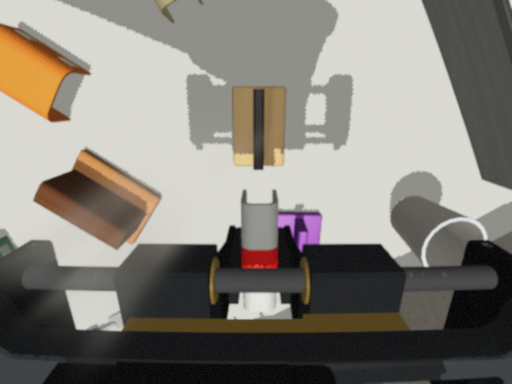

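Wrist view: the black ridge is at (259,128), 79.1 x 11.0 mm, yaw -29.9°. The held splint is at (260,225). I'll check the splint's offset in the hand with the same camera, so any bias cancels.

```bash
cat >> h.py <<'E'
def held(P,hgt,zmax,edge=4):
    "points of the held piece's crown ahead of the fingers, tool frame (mm): lateral band and tip"
    p,w,s=tcp(); a=np.radians(w); Q=P.reshape(-1,3)*1000; Q=Q[np.isfinite(Q).all(1)]-p
    x=Q[:,0]*np.cos(a)+Q[:,1]*np.sin(a); y=Q[:,0]*np.sin(a)-Q[:,1]*np.cos(a)
    m=(abs(Q[:,2]-(hgt-edge))<6)&(x>15)&(x<zmax)&(abs(y)<45)
    x,y,z=x[m],y[m],Q[m,2]
    print('held n',m.sum(),'x max',np.percentile(x,99.5).round(1),'z',np.median(z).round(1))
    for lo in range(15,int(zmax),6):
        k=(x>=lo)&(x<lo+6)
        if k.sum()>20: print(lo,np.percentile(y[k],[1,99]).round(1),'mid',np.percentile(y[k],[1,99]).mean().round(2))
def rel(r):
    p,w,s=tcp(); a=np.radians(w); d=r[:2]-p[:2]
    print('target in tool frame x,y',(d@[np.cos(a),np.sin(a)]).round(1),(d@[np.sin(a),-np.cos(a)]).round(1),'yaw',r[4]-w)
E
python3 - <<'E'
from h import *
c,P,r=look(None,623,302,52,(40,60)); held(P,28,50); rel(r)
E
```

```text
(259, 128) 882 [624.  300.9  78.9  10.4 -29.4] [53.6 54.5]
held n 1252 x max 34.0 z 25.4
15 [-10.1  10.3] mid 0.1
21 [-9.9 10.3] mid 0.22
27 [-9.8 10.6] mid 0.41
33 [-9.8 10.6] mid 0.4
target in tool frame x,y 59.6 -0.2 yaw -179.84205007729486
```

Emit:
step_arm([
  [-0.52, 0.28, 0],
  [-0.52, 0.28, 0],
  [-0.52, 0.28, 0],
  [-0.5, 0.28, 0],
  [0, 0, -0.8],
  [0, 0, -0.8],
  [0, 0, -0.8],
  [0, 0, -0.8],
  [0, 0, -0.5],
  [0, 0, -0.4],
  [0, 0, 0],
  [0, 0, 0],
], turn=[0, 0, 0, 0, 0, 0, 0, 0, 0, 0, 0, 0])

```text
time: 9.2
ee_pos: [0.6242, 0.3013, 0.0698]
eef_rot: [0.254, 0.967, 0.0, 0.0]
ft_force: [0.3, 0.9, 0.6]
width: 0.0208
grip_force: 15.0
```

Emit:
step_arm([
  [0, 0, -0.2],
  [0, 0, -0.2],
  [0, 0, -0.2],
  [0, 0, -0.2],
  [0, 0, -0.2],
  [0, 0, 0],
], turn=[0, 0, 0, 0, 0, 0])

```text
time: 9.8
ee_pos: [0.6236, 0.3008, 0.043]
eef_rot: [0.254, 0.967, -0.0, -0.001]
ft_force: [-1.0, -0.2, 0.4]
width: 0.0206
grip_force: 15.0
```

Emit:
step_arm([
  [0, 0, -0.2],
  [0, 0, -0.16],
  [0, 0, -0.1],
  [0, 0, 0],
  [0, 0, 0],
], turn=[0, 0, 0, 0, 0])

```text
time: 10.3
ee_pos: [0.624, 0.3012, 0.0326]
eef_rot: [0.254, 0.967, 0.0, 0.0]
ft_force: [-0.3, 0.6, -0.2]
width: 0.021
grip_force: 15.0
```

Emit:
step_arm([
  [0, 0, -0.04],
  [0, 0, -0.02],
  [0, 0, 0],
], turn=[0, 0, 0])

```text
time: 10.6
ee_pos: [0.624, 0.3011, 0.0311]
eef_rot: [0.254, 0.967, 0.0, 0.0]
ft_force: [0.8, 0.3, -0.4]
width: 0.0211
grip_force: 15.0
```

Release: open, rise, then look from an offset.

Emit:
step_arm([
  [0, 0, 0],
  [0, 0, 0],
  [0, 0, 0],
  [0, 0, 0],
  [0, 0, 0],
  [0, 0, 0],
  [0, 0, 0.4],
  [0, 0, 0.8],
  [0, 0, 1],
  [0, 0, 1],
  [0, 0, 1],
  [0, 0, 0.6],
], turn=[0, 0, 0, 0, 0, 0, 0, 0, 0, 0, 0, 0], grip=0)

```text
time: 11.8
ee_pos: [0.6245, 0.3017, 0.1541]
eef_rot: [0.254, 0.967, 0.001, 0.001]
ft_force: [1.0, 0.2, -0.3]
width: 0.0867
grip_force: 0.0
```

```bash
python3 - <<'E'
from h import *
plan(437,296,150,178.5)
c,P,r=look('w3.png',624,301,54,(44,64)); rel(r)
E
```

```text
tcp [624.5 301.7 154.1] 150.6 units [-7.5  -0.23 -0.16] turn 4.06 F [ 1.   0.2 -0.3] w 86.7 gf 0.0 t 11.8
(258, 192) 1537 [623.9 301.5  80.3  21.3 -29.8] [56.  57.2]
target in tool frame x,y 0.7 -1.2 yaw -180.4007034332581
```

View pics/w3.png

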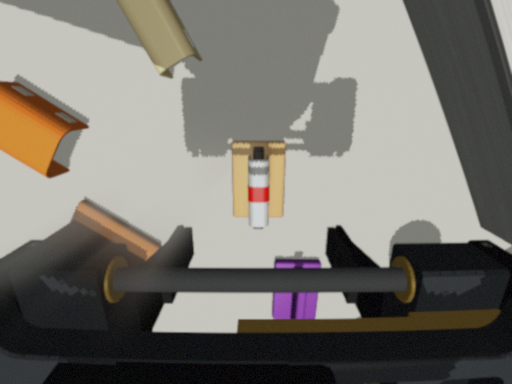

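Wrist view: the red-banded splint sits over the ridge at (259,190), in line with it. A quick check of how it's centred along the ridge comes next, before moving on.

```bash
python3 - <<'E'
from h import *
c,P,r=look(None,624,301,54,(44,64))
p,w,s=tcp();a=np.radians(w)
I=c['image'].astype(int);m=(I[...,0]>110)&(abs(P[...,2]-.056)<.006)&(np.hypot(P[...,0]-.624,P[...,1]-.301)<.06)
Q=P[m]*1000;print(m.sum(),rect(Q/1000))
E
```

```text
(257, 191) 1525 [623.7 301.3  79.9  21.6 -29.5] [55.9 57.2]
1392 [626.8 299.6  72.8  21.5 -30.1]
```

Emit:
step_arm([
  [0.6, -0.34, 0],
  [0.6, -0.34, 0],
  [0.6, -0.34, 0],
  [0.4, -0.2, 0],
  [0, 0, 0],
  [0, 0, 0],
], turn=[0, 0, 0, 0, 0, 0])

```text
time: 12.5
ee_pos: [0.6782, 0.2712, 0.1504]
eef_rot: [0.253, 0.967, -0.0, -0.001]
ft_force: [0.2, 0.2, 0.1]
width: 0.0873
grip_force: 0.0
```

```bash
cat >> h.py <<'E'
def axis(c,P,x,y,yaw,z,mask,half=60):
    "extent of masked pixels along the form's axis (mm from x,y); rays met with plane z; lateral strip +-5 mm"
    h,w=mask.shape; v,u=np.nonzero(mask)
    n=cv2.undistortPoints(np.stack([u,v],-1).reshape(-1,1,2).astype(float),c['mtx'],np.array(c['dist'],float)).reshape(-1,2)
    M=np.linalg.inv(c['view']); d=np.c_[n[:,0],-n[:,1],-np.ones(len(n))]@M[:3,:3].T; o=M[:3,3]
    Q=(o+d*((z/1000-o[2])/d[:,2])[:,None])*1000-[x,y,z]
    a=np.radians(yaw); s=Q[:,0]*np.cos(a)+Q[:,1]*np.sin(a); t=Q[:,0]*np.sin(a)-Q[:,1]*np.cos(a)
    return s,t
E
python3 - <<'E'
from h import *
c=snap('wrist','w4.png');P=cloud(c);I=c['image'].astype(int)
near=np.hypot(P[...,0]-.624,P[...,1]-.301)<.07
def ext(name,m,z):
    m=cv2.morphologyEx((m&near).astype(np.uint8),cv2.MORPH_OPEN,np.ones((3,3)))>0
    s,t=axis(c,P,624,301,150.3,z,m);k=abs(t)<4;print(name,m.sum(),'along',np.percentile(s[k],[.5,99.5]).round(1),'lat',np.percentile(t,[1,99]).round(1))
bright=(I.min(-1)>110)&(P[...,2]>.045)
red=(I[...,0]>I[...,1]*2)&(I[...,0]>90)&(P[...,2]>.045)
dark=(I.max(-1)<60)&(P[...,2]>.040)
hsv=cv2.cvtColor(c['image'],cv2.COLOR_RGB2HSV)
beech=(hsv[...,1]>90)&(hsv[...,0]>8)&(hsv[...,0]<25)&(P[...,2]<.022)
ext('splint',bright|red,54.5);ext('red',red,54.5);ext('dark',dark,52)
m=beech&near;s,t=axis(c,P,624,301,150.3,12,m);print('beech',m.sum(),np.percentile(s,[.5,99.5]).round(1),np.percentile(t,[.5,99.5]).round(1))
cv2.imwrite('pics/c4.png',cv2.resize(c['image'][60:220,180:340,::-1],None,fx=3.5,fy=3.5,interpolation=cv2.INTER_CUBIC))
E
```

```text
splint 1484 along [-37.4  32.5] lat [-9.2  9.6]
red 348 along [-8.9  4.7] lat [-9.8  9.6]
dark 31215 along [-325.2   38.6] lat [-280.4  275.9]
beech 2541 [-42.7  43.2] [-29.   28.5]
```

View pics/c4.png

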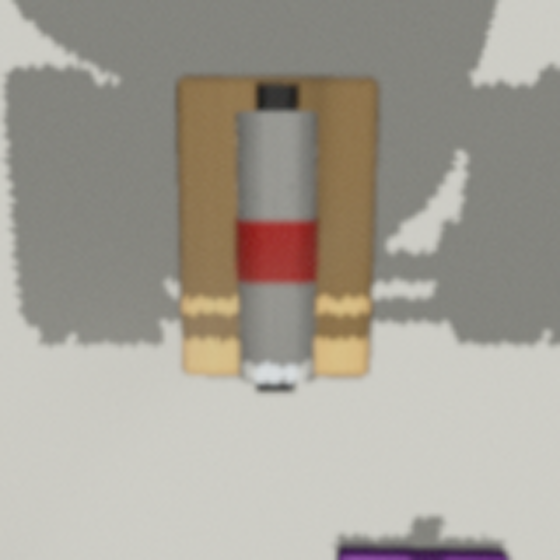

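The crop shows the splint at (276,250) about 2.5 mm too far from the camera end. The black ridge shows 25 px at the top and 5 px at the bottom. I'll regrip it and slide it +2.5 mm.

Emit:
step_arm([
  [-0.54, 0.3, 0],
  [-0.54, 0.3, 0],
  [-0.54, 0.3, 0],
  [-0.53, 0.29, 0],
  [0, 0, -0.8],
  [0, 0, -0.9],
  [0, 0, -0.9],
  [0, 0, -0.9],
  [0, 0, -0.8],
  [0, 0, -0.44],
  [0, 0, 0],
], turn=[0, 0, 0, 0, 0, 0, 0, 0, 0, 0, 0])

```text
time: 13.65
ee_pos: [0.624, 0.3003, 0.0311]
eef_rot: [0.253, 0.967, -0.001, -0.001]
ft_force: [-0.3, 0.7, -0.0]
width: 0.0869
grip_force: 0.0
```

Emit:
step_arm([
  [0, 0, 0],
  [0, 0, 0],
  [0, 0, 0],
  [0, 0, 0],
  [0, 0, 0],
  [0, 0, 0],
  [0, 0, 0],
  [0, 0, 0],
  [-0.05, 0.025, 0.02],
  [-0.05, 0.025, 0],
  [0, 0, -0.02],
  [0, 0, 0],
], turn=[0, 0, 0, 0, 0, 0, 0, 0, 0, 0, 0, 0], grip=1, newtons=8)

```text
time: 14.85
ee_pos: [0.6225, 0.3019, 0.0331]
eef_rot: [0.254, 0.967, 0.0, -0.0]
ft_force: [-2.6, -0.8, 5.2]
width: 0.0206
grip_force: 8.0
```

Emit:
step_arm([
  [0, 0, 0],
  [0, 0, 0],
  [0, 0, 0],
  [0, 0, 0],
  [0, 0, 0],
  [0, 0, 0],
  [0, 0, 0.4],
  [0, 0, 0.8],
  [0, 0, 1],
  [0, 0, 1],
  [0, 0, 1],
  [0, 0, 0.6],
], turn=[0, 0, 0, 0, 0, 0, 0, 0, 0, 0, 0, 0], grip=0)

```text
time: 16.05
ee_pos: [0.6233, 0.3022, 0.1556]
eef_rot: [0.254, 0.967, 0.001, 0.001]
ft_force: [1.0, 0.5, 0.1]
width: 0.0868
grip_force: 0.0
```

```bash
python3 - <<'E'
from h import *
plan(437,296,150,178.5)
c=snap('wrist');P=cloud(c);I=c['image'].astype(int)
near=np.hypot(P[...,0]-.624,P[...,1]-.301)<.07
m=((I.min(-1)>100)|((I[...,0]>I[...,1]*2)&(I[...,0]>90)))&(P[...,2]>.045)&near
m=cv2.morphologyEx(m.astype(np.uint8),cv2.MORPH_OPEN,np.ones((3,3)))>0
s,t=axis(c,P,624,301,150.3,54.5,m);k=abs(t)<4
print(np.percentile(s[k],[.5,99.5]).round(1),np.percentile(t,[1,99]).round(1),np.median(P[m][:,2]))
E
```

```text
tcp [623.3 302.2 155.6] 150.6 units [-7.45 -0.25 -0.22] turn 4.06 F [1.  0.5 0.1] w 86.8 gf 0.0 t 16.1
[-39.   34.2] [-10.2  10. ] 0.05605767339352208
```

Red-banded splint is done to about 1 mm. Now the cream shell.

Emit:
step_arm([
  [-0.75, -0.03, 0],
  [-0.75, -0.03, 0],
  [-0.75, -0.03, 0],
  [-0.75, -0.03, 0],
  [-0.75, -0.03, 0],
  [-0.75, -0.03, 0],
  [-0.75, -0.03, 0],
  [-0.75, -0.03, 0],
  [-0.75, 0, 0],
  [-0.7, 0, 0],
  [0, 0, 0],
  [0, 0, 0],
], turn=[0.4, 0.4, 0.4, 0.4, 0.4, 0.4, 0.4, 0.4, 0.4, 0.46, 0, 0])

```text
time: 17.3
ee_pos: [0.4369, 0.2952, 0.1524]
eef_rot: [0.014, 1.0, -0.0, 0.0]
ft_force: [0.3, 0.4, 0.4]
width: 0.0867
grip_force: 0.0
```

```bash
python3 - <<'E'
from h import *
plan(437,296,150,178.5)
c,P,r=look('w5.png',437,296,45,(15,53)); rel(r)
c,P,r=look(None,437,296,45,(38,53)); rel(r); plan(r[0],r[1],8,r[4])
E
```

```text
tcp [436.9 295.2 152.4] 178.4 units [ 0.    0.03 -0.1 ] turn 0.01 F [0.3 0.4 0.4] w 86.7 gf 0.0 t 17.3
(260, 190) 3156 [437.2 295.1  90.4  39.1  -1.5] [46.4 47.5]
target in tool frame x,y 0.1 -0.1 yaw -179.90071015820695
(260, 190) 3115 [437.2 295.1  90.2  38.7  -1.5] [46.5 47.5]
target in tool frame x,y 0.1 -0.2 yaw -179.91030604145965
tcp [437.3 295.3 152.4] 178.4 units [-0.01 -0.01 -5.78] turn 0.01 F [0.1 0.2 0.1] w 87.0 gf 0.0 t 17.4
```

View pics/w5.png

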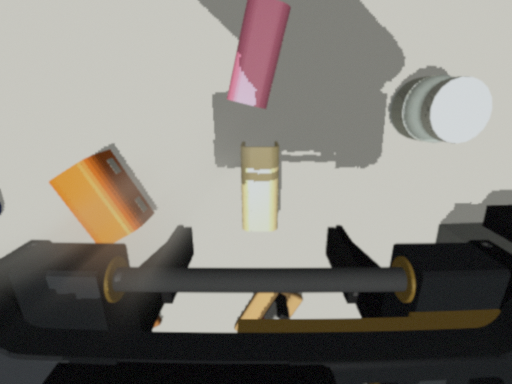

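Wrist view: cream is at (260,190), 90.2 x 38.7 mm, directly below the tool. Pink is at (260,55), well clear. Descend and grip.

Emit:
step_arm([
  [0, 0, -0.8],
  [0, 0, -0.9],
  [0, 0, -0.9],
  [0, 0, -0.9],
  [0, 0, -0.8],
  [0, 0, -0.7],
  [0, 0, -0.5],
  [0, 0, -0.26],
  [0, 0, 0],
  [0, 0, 0],
], turn=[0, 0, 0, 0, 0, 0, 0, 0, 0, 0])

```text
time: 18.4
ee_pos: [0.4369, 0.296, 0.0092]
eef_rot: [0.013, 1.0, 0.0, 0.0]
ft_force: [-0.2, -0.1, 0.4]
width: 0.0872
grip_force: 0.0
```

Emit:
step_arm([
  [0, 0, 0],
  [0, 0, 0],
  [0, 0, 0],
  [0, 0, 0],
  [0, 0, 0],
  [0, 0, 0],
  [0, 0, 0],
  [0, 0, 0.4],
  [0, 0, 0.8],
  [0, 0, 1],
  [0, 0, 1],
  [0, 0, 1],
], turn=[0, 0, 0, 0, 0, 0, 0, 0, 0, 0, 0, 0], grip=1, newtons=18)

```text
time: 19.6
ee_pos: [0.4363, 0.2958, 0.1152]
eef_rot: [0.013, 1.0, 0.0, 0.0]
ft_force: [1.3, -0.3, -0.9]
width: 0.0391
grip_force: 18.0
```

Emit:
step_arm([
  [0.84, -0.62, 0.5],
  [0.84, -0.62, 0.5],
  [0.84, -0.62, 0.5],
  [0.84, -0.62, 0.5],
  [0.84, -0.62, 0.5],
  [0.84, -0.62, 0.2],
  [0.84, -0.62, 0],
  [0.84, -0.62, 0],
  [0.84, -0.62, 0],
  [0.84, -0.62, 0],
  [0.84, -0.62, 0],
  [0, 0, 0],
], turn=[0.36, 0.36, 0.36, 0.36, 0.36, 0.36, 0.36, 0.36, 0.36, 0.36, 0.36, 0])

```text
time: 20.8
ee_pos: [0.6697, 0.1214, 0.1808]
eef_rot: [-0.221, 0.975, -0.0, -0.0]
ft_force: [-1.1, -0.7, 0.0]
width: 0.0388
grip_force: 18.0
```

Emit:
step_arm([
  [0, 0, 0],
  [0, 0, 0],
], turn=[0, 0])

```text
time: 21.0
ee_pos: [0.6668, 0.1262, 0.1816]
eef_rot: [-0.223, 0.975, 0.0, 0.0]
ft_force: [0.5, -0.3, -0.9]
width: 0.0384
grip_force: 18.0
```

```bash
python3 - <<'E'
from h import *
plan(606,94,150,205.5)
c,P,r=look('w6.png',606,94,70,(58,80)); rel(r); held(P,45,60,8)
plan(r[0],r[1],150,r[4])
E
```

```text
tcp [666.8 126.2 181.6] 205.8 units [-2.43 -1.29 -1.26] turn -0.05 F [ 0.5 -0.3 -0.9] w 38.4 gf 18.0 t 21.0
(257, 121) 3029 [606.7  92.6  99.3  28.   26.5] [71.5 72.6]
target in tool frame x,y 68.7 -4.1 yaw -179.3250570359327
held n 4164 x max 44.6 z 37.8
15 [-18.9  18.3] mid -0.32
21 [-18.8  18. ] mid -0.39
27 [-18.5  18.3] mid -0.12
33 [-18.7  18.1] mid -0.32
39 [-18.9  17.9] mid -0.5
tcp [666.8 126.2 181.6] 205.8 units [-2.4  -1.34 -1.26] turn 0.1 F [-0.1  0.1 -0.5] w 38.9 gf 18.0 t 21.1
```

View pics/w6.png

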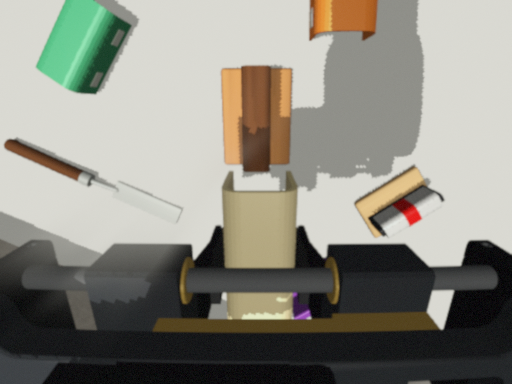

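Wrist view: the walnut ridge is at (257,120), 99.3 x 28.0 mm, yaw 26.3°. The held cream shell at (260,240) is centred. I'll align over the ridge and lower it.

Emit:
step_arm([
  [-0.6, -0.33, 0],
  [-0.6, -0.33, 0],
  [-0.6, -0.33, 0],
  [-0.61, -0.34, 0],
  [0, 0, -0.8],
  [0, 0, -0.9],
  [0, 0, -0.8],
  [0, 0, -0.6],
  [0, 0, -0.4],
  [0, 0, 0],
  [0, 0, 0],
], turn=[0.05, 0, 0, 0, 0, 0, 0, 0, 0, 0, 0])

```text
time: 22.15
ee_pos: [0.6075, 0.0922, 0.0942]
eef_rot: [-0.226, 0.974, 0.0, 0.0]
ft_force: [-0.3, 0.5, -0.8]
width: 0.0389
grip_force: 18.0
```

Emit:
step_arm([
  [0, 0, -0.25],
  [0, 0, -0.25],
  [0, 0, -0.25],
  [0, 0, -0.25],
  [0, 0, -0.25],
  [0, 0, 0],
], turn=[0, 0, 0, 0, 0, 0])

```text
time: 22.75
ee_pos: [0.6067, 0.0917, 0.0612]
eef_rot: [-0.226, 0.974, 0.0, -0.001]
ft_force: [-0.1, -1.1, -0.4]
width: 0.039
grip_force: 18.0
```

Emit:
step_arm([
  [0, 0, -0.25],
  [0, 0, -0.25],
  [0, 0, -0.2],
  [0, 0, -0.15],
  [0, 0, -0.1],
  [0, 0, 0],
  [0, 0, 0],
], turn=[0, 0, 0, 0, 0, 0, 0])

```text
time: 23.45
ee_pos: [0.6073, 0.0919, 0.0387]
eef_rot: [-0.226, 0.974, 0.0, 0.0]
ft_force: [-0.4, 0.3, -0.7]
width: 0.0388
grip_force: 18.0
```

Emit:
step_arm([
  [0, 0, -0.04],
  [0, 0, -0.04],
  [0, 0, 0],
], turn=[0, 0, 0])

```text
time: 23.75
ee_pos: [0.6075, 0.0921, 0.0372]
eef_rot: [-0.226, 0.974, -0.0, 0.0]
ft_force: [-2.8, 0.1, 5.5]
width: 0.0392
grip_force: 18.0
```

Emit:
step_arm([
  [0, 0, 0],
  [0, 0, 0],
  [0, 0, 0],
  [0, 0, 0],
  [0, 0, 0],
  [0, 0, 0],
  [0, 0, 0.4],
  [0, 0, 0.8],
  [0, 0, 1],
  [0, 0, 1],
  [0, 0, 1],
  [0, 0, 0.8],
], turn=[0, 0, 0, 0, 0, 0, 0, 0, 0, 0, 0, 0], grip=0)

```text
time: 24.95
ee_pos: [0.6075, 0.0922, 0.164]
eef_rot: [-0.226, 0.974, 0.0, 0.001]
ft_force: [0.5, 0.2, -0.6]
width: 0.0872
grip_force: 0.0
```

Emit:
step_arm([
  [0.7, 0.35, 0.4],
  [0.7, 0.35, 0.4],
  [0.7, 0.35, 0.2],
  [0.5, 0.2, 0],
  [0, 0, 0],
  [0, 0, 0],
], turn=[0, 0, 0, 0, 0, 0])

```text
time: 25.55
ee_pos: [0.6718, 0.1234, 0.1868]
eef_rot: [-0.226, 0.974, 0.0, -0.0]
ft_force: [0.2, -0.3, 0.8]
width: 0.0873
grip_force: 0.0
```

```bash
python3 - <<'E'
from h import *
plan(615,-108,150,171.5)
c,P,r=look('w7.png',606.6,92.5,73,(62,84)); rel(r)
I=c['image'];hsv=cv2.cvtColor(I,cv2.COLOR_RGB2HSV);print('hsv mid',hsv[px(c,606.6,92.5,73)[::-1]])
near=np.hypot(P[...,0]-.6066,P[...,1]-.0925)<.08
for name,m,z in (('shell',(hsv[...,2]>90)&(P[...,2]>.055)&near,73),('base',(P[...,2]<.025)&(P[...,2]>.007)&near,12)):
    m=cv2.morphologyEx(m.astype(np.uint8),cv2.MORPH_OPEN,np.ones((3,3)))>0
    s,t=axis(c,P,606.6,92.5,206,z,m);k=abs(t)<(10 if z>50 else 99)
    print(name,m.sum(),np.percentile(s[k],[.5,99.5]).round(1),np.percentile(t,[1,99]).round(1),np.median(P[m][:,2]))
cv2.imwrite('pics/c7.png',cv2.resize(I[30:220,160:360,::-1],None,fx=3,fy=3,interpolation=cv2.INTER_CUBIC))
E
```

```text
tcp [671.8 123.4 186.8] 206.1 units [-2.27 -9.26 -1.47] turn -5.04 F [ 0.2 -0.3  0.8] w 87.3 gf 0.0 t 25.6
(261, 117) 4002 [607.   91.5  99.9  39.3  25.9] [74.6 75.8]
target in tool frame x,y 72.0 0.2 yaw -180.20174133525668
hsv mid [ 90   6 214]
shell 5059 [-47.3  49.6] [-186.9  184.3] 0.07500031935887486
base 2694 [-54.   53.8] [-39.5  39.8] 0.013736905973950192
```

View pics/c7.png

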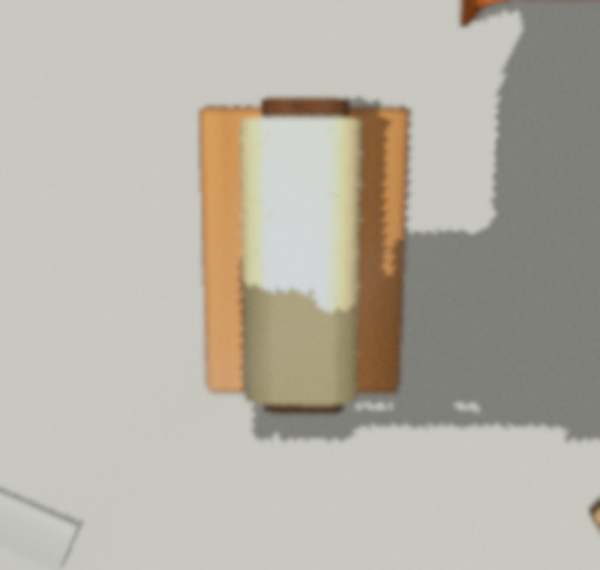

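The crop shows the cream shell seated and centred at (300,260), with the ridge ends showing at both sides. The base fit puts the form at (606.6, 92.5). Next is the green shell.

Emit:
step_arm([
  [-0.2, -0.85, 0],
  [-0.2, -0.85, 0],
  [-0.2, -0.85, 0],
  [-0.2, -0.85, 0],
  [-0.2, -0.85, -0.2],
  [-0.2, -0.85, -0.2],
  [-0.2, -0.85, -0.2],
  [-0.2, -0.85, -0.2],
  [-0.2, -0.85, -0.2],
  [-0.2, -0.85, -0.2],
  [-0.27, -0.76, -0.2],
  [0, 0, 0],
], turn=[-0.46, -0.46, -0.46, -0.46, -0.46, -0.46, -0.46, -0.46, -0.46, -0.46, -0.44, 0])

```text
time: 26.8
ee_pos: [0.614, -0.1127, 0.1506]
eef_rot: [0.078, 0.997, -0.001, -0.001]
ft_force: [-0.1, 1.0, 0.4]
width: 0.0873
grip_force: 0.0
```

Emit:
step_arm([
  [0, 0, 0],
  [0, 0, 0],
], turn=[0, 0])

```text
time: 27.0
ee_pos: [0.6157, -0.1071, 0.1519]
eef_rot: [0.074, 0.997, 0.0, 0.0]
ft_force: [-0.3, -0.1, -0.8]
width: 0.0869
grip_force: 0.0
```

```bash
python3 - <<'E'
from h import *
c,P,r=look('w8.png',615,-108,45,(15,53)); rel(r)
c,P,r=look(None,615,-108,45,(38,53)); rel(r); plan(r[0],r[1],8,r[4])
E
```

```text
(259, 189) 4099 [ 614.8 -109.9   90.5   51.    -9.8] [46.4 47.5]
target in tool frame x,y 0.5 -3.0 yaw -181.36281837493178
(258, 189) 3991 [ 615.  -109.9   90.4   49.5  -10.1] [46.4 47.6]
target in tool frame x,y 0.3 -2.9 yaw -181.6565905485545
tcp [ 615.8 -107.1  151.9] 171.6 units [-0.03 -0.11 -5.75] turn -0.24 F [-0.6  1.1  0.4] w 87.2 gf 0.0 t 27.1
```

Green measures 90.4 x 51 mm. Descend, grip and carry it over.

Emit:
step_arm([
  [-0.03, -0.11, -0.8],
  [0, 0, -0.9],
  [0, 0, -0.9],
  [0, 0, -0.9],
  [0, 0, -0.8],
  [0, 0, -0.7],
  [0, 0, -0.5],
  [0, 0, -0.23],
  [0, 0, 0],
  [0, 0, 0],
], turn=[-0.22, 0, 0, 0, 0, 0, 0, 0, 0, 0])

```text
time: 28.1
ee_pos: [0.6153, -0.1111, 0.0091]
eef_rot: [0.088, 0.996, 0.0, 0.001]
ft_force: [0.1, 0.4, 0.5]
width: 0.087
grip_force: 0.0
```

Emit:
step_arm([
  [0, 0, 0],
  [0, 0, 0],
  [0, 0, 0],
  [0, 0, 0],
  [0, 0, 0],
  [0, 0, 0],
  [0, 0, 0],
  [0, 0, 0.4],
  [0, 0, 0.8],
  [0, 0, 1],
  [0, 0, 1],
  [0, 0, 1],
], turn=[0, 0, 0, 0, 0, 0, 0, 0, 0, 0, 0, 0], grip=1, newtons=18)

```text
time: 29.3
ee_pos: [0.6147, -0.111, 0.115]
eef_rot: [0.088, 0.996, 0.0, 0.0]
ft_force: [-0.1, -0.3, -0.7]
width: 0.0509
grip_force: 18.0
```

Emit:
step_arm([
  [0.2, 0.85, 0.6],
  [0.2, 0.85, 0.6],
  [0.2, 0.85, 0.6],
  [0.2, 0.85, 0.6],
  [0.2, 0.85, 0.5],
  [0.2, 0.85, 0.2],
  [0.2, 0.85, 0],
  [0.2, 0.85, 0],
  [0.2, 0.85, 0],
  [0.2, 0.85, 0],
  [0.16, 0.82, 0],
  [0, 0, 0],
], turn=[0.48, 0.48, 0.48, 0.48, 0.48, 0.48, 0.48, 0.48, 0.48, 0.48, 0.44, 0])

```text
time: 30.5
ee_pos: [0.6677, 0.127, 0.1912]
eef_rot: [-0.229, 0.974, 0.001, 0.0]
ft_force: [-0.9, 0.1, 0.2]
width: 0.0507
grip_force: 18.0
```

Emit:
step_arm([
  [0, 0, 0],
  [0, 0, 0],
], turn=[0, 0])

```text
time: 30.7
ee_pos: [0.6688, 0.121, 0.1909]
eef_rot: [-0.224, 0.975, -0.0, -0.0]
ft_force: [0.5, -0.1, -0.1]
width: 0.0507
grip_force: 18.0
```

```bash
python3 - <<'E'
from h import *
c,P,r=look('w9.png',606.6,92.5,73,(62,84)); rel(r); held(P,45,60,8)
near=np.hypot(P[...,0]-.6066,P[...,1]-.0925)<.08
m=(P[...,2]<.025)&(P[...,2]>.007)&near
m=cv2.morphologyEx(m.astype(np.uint8),cv2.MORPH_OPEN,np.ones((3,3)))>0
s,t=axis(c,P,606.6,92.5,206,12,m)
print('base',m.sum(),np.percentile(s,[.5,99.5]).round(1),np.percentile(t,[1,99]).round(1))
plan(606.7,92.4,95,206)
E
```

```text
(262, 121) 3806 [607.2  91.7  98.9  39.2  25.9] [74.5 75.8]
target in tool frame x,y 68.1 0.7 yaw -179.96240904345814
held n 5406 x max 45.4 z 38.1
15 [-23.5  23.4] mid -0.06
21 [-23.6  23.4] mid -0.11
27 [-23.4  23.3] mid -0.08
33 [-23.6  23.4] mid -0.08
39 [-23.4  23.2] mid -0.06
45 [-23.1  22.1] mid -0.51
base 2624 [-53.6  53.8] [-39.5  39.7]
tcp [668.8 120.8 190.9] 205.9 units [-2.49 -1.13 -3.84] turn 0.02 F [ 0.3 -0.6  0.3] w 51.0 gf 18.0 t 30.8
```

Emit:
step_arm([
  [-0.62, -0.29, 0],
  [-0.62, -0.29, 0],
  [-0.62, -0.29, 0],
  [-0.61, -0.28, 0],
  [0, 0, -0.8],
  [0, 0, -0.9],
  [0, 0, -0.9],
  [0, 0, -0.7],
  [0, 0, -0.46],
  [0, 0, 0],
  [0, 0, 0],
], turn=[0, 0, 0, 0, 0, 0, 0, 0, 0, 0, 0])

```text
time: 31.85
ee_pos: [0.6073, 0.0932, 0.0975]
eef_rot: [-0.225, 0.974, 0.0, 0.0]
ft_force: [-0.0, 0.3, -0.2]
width: 0.0511
grip_force: 18.0
```

Emit:
step_arm([
  [0, 0, -0.25],
  [0, 0, -0.25],
  [0, 0, -0.25],
  [0, 0, -0.25],
  [0, 0, -0.25],
  [0, 0, 0],
], turn=[0, 0, 0, 0, 0, 0])

```text
time: 32.45
ee_pos: [0.6064, 0.093, 0.0644]
eef_rot: [-0.225, 0.974, 0.0, -0.001]
ft_force: [0.5, -0.0, -1.0]
width: 0.0508
grip_force: 18.0
```

Emit:
step_arm([
  [0, 0, -0.25],
  [0, 0, -0.25],
  [0, 0, -0.2],
  [0, 0, -0.15],
  [0, 0, -0.1],
  [0, 0, -0.05],
  [0, 0, 0],
  [0, 0, 0],
], turn=[0, 0, 0, 0, 0, 0, 0, 0])

```text
time: 33.25
ee_pos: [0.6071, 0.0932, 0.0408]
eef_rot: [-0.225, 0.974, 0.0, 0.0]
ft_force: [-0.8, -0.5, 0.6]
width: 0.0511
grip_force: 18.0
```

Emit:
step_arm([
  [0, 0, 0],
  [0, 0, 0],
  [0, 0, 0],
  [0, 0, 0],
  [0, 0, 0],
  [0, 0, 0],
  [0, 0, 0.4],
  [0, 0, 0.8],
  [0, 0, 1],
  [0, 0, 1],
  [0, 0, 1],
  [0, 0, 0.8],
], turn=[0, 0, 0, 0, 0, 0, 0, 0, 0, 0, 0, 0], grip=0)

```text
time: 34.45
ee_pos: [0.6072, 0.0935, 0.1679]
eef_rot: [-0.225, 0.974, 0.0, 0.001]
ft_force: [0.2, -0.7, -0.0]
width: 0.0872
grip_force: 0.0
```

Emit:
step_arm([
  [0.7, 0.35, 0.4],
  [0.7, 0.35, 0.4],
  [0.7, 0.35, 0.2],
  [0.5, 0.2, 0],
  [0, 0, 0],
  [0, 0, 0],
], turn=[0, 0, 0, 0, 0, 0])

```text
time: 35.05
ee_pos: [0.6716, 0.1246, 0.1908]
eef_rot: [-0.225, 0.974, 0.0, -0.0]
ft_force: [0.6, 0.6, -0.2]
width: 0.0867
grip_force: 0.0
```

```bash
python3 - <<'E'
from h import *
c,P,r=look('w10.png',606.6,92.5,76,(66,88)); rel(r)
I=c['image'];hsv=cv2.cvtColor(I,cv2.COLOR_RGB2HSV)
near=np.hypot(P[...,0]-.6066,P[...,1]-.0925)<.08
m=(hsv[...,0]>45)&(hsv[...,0]<85)&(hsv[...,1]>80)&(P[...,2]>.065)&near
s,t=axis(c,P,606.6,92.5,206,76,m);k=abs(t)<10
print(m.sum(),np.percentile(s[k],[.5,99.5]).round(1),np.percentile(t,[1,99]).round(1),np.median(P[m][:,2]),rect(P[m]))
cv2.imwrite('pics/c10.png',cv2.resize(I[30:220,160:360,::-1],None,fx=3,fy=3,interpolation=cv2.INTER_CUBIC))
plan(450,116,150,206.5)
E
```

```text
(260, 117) 4979 [606.3  92.7  99.2  51.   25.8] [77.6 78.9]
target in tool frame x,y 72.4 0.1 yaw -180.1672529191047
5296 [-329.8   44.3] [-265.1  221.7] 0.07798267026562145 [622.3 110.2 127.6 121.6  -4.6]
tcp [671.5 124.3 190.8] 206.0 units [-8.86 -0.33 -1.63] turn 0.08 F [-0.4  0.8 -0.9] w 87.3 gf 0.0 t 35.1
```

View pics/c10.png

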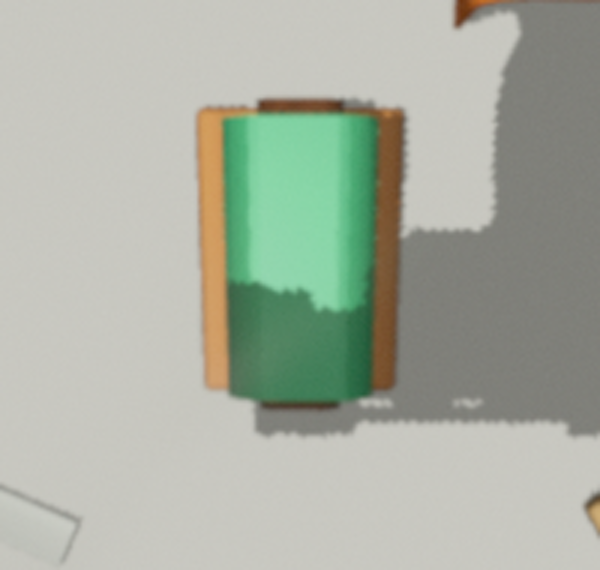

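The crop shows green seated over the cream at (300,255), with ridge ends at both sides. The crown is at 77.6 mm against 76 nominal, and the camera reads about 1.5 mm high. Next is the orange shell.

Emit:
step_arm([
  [-0.82, -0.03, 0],
  [-0.82, -0.03, 0],
  [-0.82, -0.03, 0],
  [-0.82, -0.03, 0],
  [-0.82, -0.03, 0],
  [-0.82, -0.03, -0.2],
  [-0.82, -0.03, -0.2],
  [-0.82, -0.03, -0.3],
  [-0.82, -0.03, -0.3],
  [-0.82, -0.03, -0.3],
  [-0.66, 0, -0.3],
  [0, 0, 0],
], turn=[0.08, 0, 0, 0, 0, 0, 0, 0, 0, 0, 0, 0])

```text
time: 36.3
ee_pos: [0.4481, 0.1158, 0.1496]
eef_rot: [-0.229, 0.973, -0.002, -0.001]
ft_force: [-0.1, -0.5, 0.7]
width: 0.0865
grip_force: 0.0
```

Emit:
step_arm([
  [0, 0, 0],
  [0, 0, 0],
], turn=[0, 0])

```text
time: 36.5
ee_pos: [0.4513, 0.1166, 0.151]
eef_rot: [-0.229, 0.973, 0.0, 0.0]
ft_force: [0.1, 0.6, 0.2]
width: 0.0871
grip_force: 0.0
```

```bash
python3 - <<'E'
from h import *
c,P,r=look('w11.png',450,116,45,(15,53)); rel(r)
c,P,r=look(None,450,116,45,(38,53)); rel(r); plan(r[0],r[1],9,r[4])
E
```

```text
(260, 189) 5036 [450.1 116.2  90.9  63.2  27.1] [46.3 47.5]
target in tool frame x,y 1.3 -0.1 yaw -179.38133929126474
(260, 189) 4839 [450.1 116.2  90.8  60.   27.1] [46.4 47.4]
target in tool frame x,y 1.3 -0.2 yaw -179.39419247887787
tcp [451.2 117.  150.9] 206.5 units [-0.04 -0.03 -5.68] turn 0.09 F [ 0.2  0.2 -1.1] w 86.8 gf 0.0 t 36.6
```

Emit:
step_arm([
  [-0.04, -0.03, -0.8],
  [0, 0, -0.9],
  [0, 0, -0.9],
  [0, 0, -0.9],
  [0, 0, -0.8],
  [0, 0, -0.7],
  [0, 0, -0.5],
  [0, 0, -0.2],
  [0, 0, 0],
  [0, 0, 0],
], turn=[0.09, 0, 0, 0, 0, 0, 0, 0, 0, 0])

```text
time: 37.6
ee_pos: [0.45, 0.1163, 0.0087]
eef_rot: [-0.235, 0.972, 0.0, 0.0]
ft_force: [0.1, 0.8, -1.4]
width: 0.087
grip_force: 0.0
```

Emit:
step_arm([
  [0, 0, 0],
  [0, 0, 0],
  [0, 0, 0],
  [0, 0, 0],
  [0, 0, 0],
  [0, 0, 0],
  [0, 0, 0.4],
  [0, 0, 0.8],
  [0, 0, 1],
  [0, 0, 1],
  [0, 0, 1],
  [0, 0, 1],
], turn=[0, 0, 0, 0, 0, 0, 0, 0, 0, 0, 0, 0], grip=1, newtons=18)

```text
time: 38.8
ee_pos: [0.4492, 0.1164, 0.1394]
eef_rot: [-0.235, 0.972, 0.0, -0.0]
ft_force: [0.8, -0.6, 0.2]
width: 0.0631
grip_force: 18.0
```

Emit:
step_arm([
  [0.8, 0.03, 0.7],
  [0.8, 0.03, 0.7],
  [0.8, 0.03, 0.6],
  [0.8, 0.03, 0],
  [0.8, 0.03, 0],
  [0.8, 0.03, 0],
  [0.8, 0.03, 0],
  [0.8, 0.03, 0],
  [0.8, 0.03, 0],
  [0.8, 0.03, 0],
  [0.8, 0, 0],
  [0, 0, 0],
], turn=[-0.1, 0, 0, 0, 0, 0, 0, 0, 0, 0, 0, 0])

```text
time: 40.0
ee_pos: [0.6708, 0.1233, 0.1879]
eef_rot: [-0.228, 0.974, 0.001, -0.0]
ft_force: [-0.6, -0.4, -1.2]
width: 0.0624
grip_force: 18.0
```

Emit:
step_arm([
  [0, 0, 0],
  [0, 0, 0],
], turn=[0, 0])

```text
time: 40.2
ee_pos: [0.6688, 0.124, 0.1885]
eef_rot: [-0.229, 0.973, 0.0, -0.0]
ft_force: [-0.0, -0.8, -0.3]
width: 0.0628
grip_force: 18.0
```

```bash
python3 - <<'E'
from h import *
c,P,r=look('w12.png',606.6,92.5,76,(66,88)); rel(r); held(P,45,60,9)
plan(606.6,92.7,100,206)
E
```

```text
(260, 120) 5028 [606.5  92.9  99.5  50.9  26.1] [77.6 78.9]
target in tool frame x,y 69.6 0.2 yaw -180.3690413593239
held n 6416 x max 44.6 z 38.0
15 [-28.9  28.2] mid -0.32
21 [-29.   28.4] mid -0.3
27 [-28.9  28.5] mid -0.22
33 [-29.   28.5] mid -0.21
39 [-28.8  28.4] mid -0.2
tcp [668.9 123.8 188.5] 206.5 units [-2.49 -1.24 -3.54] turn -0.07 F [ 0.2 -0.3 -0.8] w 63.0 gf 18.0 t 40.2
```

Emit:
step_arm([
  [-0.62, -0.31, 0],
  [-0.62, -0.31, 0],
  [-0.62, -0.31, 0],
  [-0.63, -0.31, 0],
  [0, 0, -0.8],
  [0, 0, -0.9],
  [0, 0, -0.8],
  [0, 0, -0.6],
  [0, 0, -0.44],
  [0, 0, 0],
  [0, 0, 0],
], turn=[-0.07, 0, 0, 0, 0, 0, 0, 0, 0, 0, 0])

```text
time: 41.35
ee_pos: [0.6075, 0.0928, 0.1002]
eef_rot: [-0.225, 0.974, 0.0, 0.0]
ft_force: [0.2, -0.7, -0.3]
width: 0.0627
grip_force: 18.0
```

Emit:
step_arm([
  [0, 0, -0.25],
  [0, 0, -0.25],
  [0, 0, -0.25],
  [0, 0, -0.25],
  [0, 0, -0.25],
  [0, 0, 0],
], turn=[0, 0, 0, 0, 0, 0])

```text
time: 41.95
ee_pos: [0.6067, 0.0924, 0.0672]
eef_rot: [-0.225, 0.974, 0.0, -0.001]
ft_force: [0.2, -0.5, -0.7]
width: 0.0629
grip_force: 18.0
```

Emit:
step_arm([
  [0, 0, -0.25],
  [0, 0, -0.25],
  [0, 0, -0.2],
  [0, 0, -0.15],
  [0, 0, -0.1],
  [0, 0, -0.04],
  [0, 0, 0],
  [0, 0, 0],
], turn=[0, 0, 0, 0, 0, 0, 0, 0])

```text
time: 42.75
ee_pos: [0.6074, 0.0927, 0.0438]
eef_rot: [-0.225, 0.974, 0.0, 0.0]
ft_force: [0.5, 0.5, -1.5]
width: 0.0631
grip_force: 18.0
```

Emit:
step_arm([
  [0, 0, 0],
  [0, 0, 0],
  [0, 0, 0],
  [0, 0, 0],
  [0, 0, 0],
  [0, 0, 0],
  [0, 0, 0.4],
  [0, 0, 0.8],
  [0, 0, 1],
  [0, 0, 1],
  [0, 0, 1],
  [0, 0, 0.8],
], turn=[0, 0, 0, 0, 0, 0, 0, 0, 0, 0, 0, 0], grip=0)

```text
time: 43.95
ee_pos: [0.6075, 0.093, 0.171]
eef_rot: [-0.225, 0.974, 0.0, 0.001]
ft_force: [0.1, -0.3, 0.2]
width: 0.0875
grip_force: 0.0
```

Emit:
step_arm([
  [0.7, 0.35, 0.4],
  [0.7, 0.35, 0.4],
  [0.7, 0.35, 0.2],
  [0.5, 0.2, 0],
  [0, 0, 0],
  [0, 0, 0],
], turn=[0, 0, 0, 0, 0, 0])

```text
time: 44.55
ee_pos: [0.6719, 0.1241, 0.1938]
eef_rot: [-0.225, 0.974, 0.0, -0.0]
ft_force: [-0.5, -0.4, 1.2]
width: 0.087
grip_force: 0.0
```

```bash
python3 - <<'E'
from h import *
c,P,r=look('w13.png',606.6,92.5,79,(70,90)); rel(r)
I=c['image']
cv2.imwrite('pics/c13.png',cv2.resize(I[30:220,160:360,::-1],None,fx=3,fy=3,interpolation=cv2.INTER_CUBIC))
plan(433,-309,150,152.5)
E
```

```text
(260, 117) 5950 [606.6  92.3  99.4  61.9  25.9] [80.6 81.9]
target in tool frame x,y 72.3 0.2 yaw -180.06001112592674
tcp [671.7 123.7 193.8] 206.0 units [ -9.55 -17.31  -1.75] turn -7.78 F [ 1.1  0.9 -0.1] w 86.8 gf 0.0 t 44.6
```

View pics/c13.png

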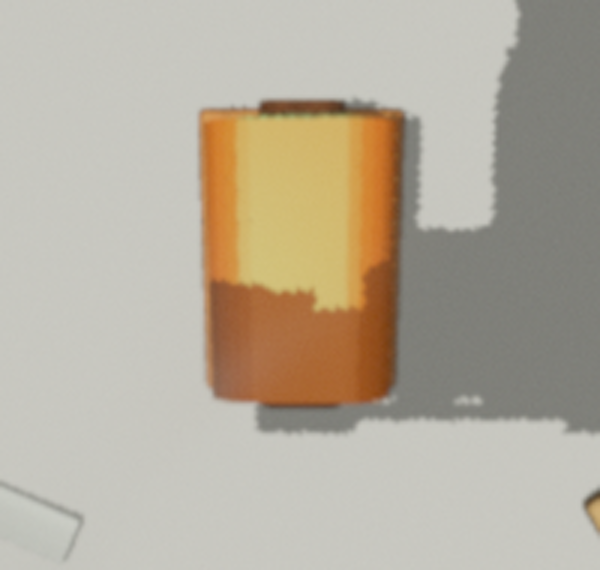

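The crop shows orange seated outermost at (300,255), in line, with its crown at 80.6 mm against 79 nominal. Now the blue-banded splint.

Emit:
step_arm([
  [-0.43, -0.79, 0],
  [-0.43, -0.79, 0],
  [-0.43, -0.79, 0],
  [-0.43, -0.79, 0],
  [-0.43, -0.79, 0],
  [-0.43, -0.79, 0],
  [-0.43, -0.79, 0],
  [-0.43, -0.79, 0],
  [-0.43, -0.79, 0],
  [-0.43, -0.79, 0],
  [-0.43, -0.79, 0],
], turn=[-0.35, -0.35, -0.35, -0.35, -0.35, -0.35, -0.35, -0.35, -0.35, -0.35, -0.35])

```text
time: 45.7
ee_pos: [0.5527, -0.0945, 0.1937]
eef_rot: [0.006, 1.0, -0.0, -0.0]
ft_force: [0.0, 1.2, 0.1]
width: 0.0869
grip_force: 0.0
```

Emit:
step_arm([
  [-0.43, -0.79, -0.2],
  [-0.43, -0.79, -0.2],
  [-0.43, -0.79, -0.2],
  [-0.43, -0.79, -0.2],
  [-0.43, -0.79, -0.2],
  [-0.43, -0.79, -0.2],
  [-0.43, -0.79, -0.2],
  [-0.43, -0.79, -0.2],
  [-0.43, -0.79, -0.15],
  [-0.45, -0.75, 0],
  [-0.45, -0.7, 0],
  [0, 0, 0],
], turn=[-0.36, -0.36, -0.36, -0.36, -0.36, -0.36, -0.36, -0.36, -0.36, -0.36, -0.36, 0])

```text
time: 46.9
ee_pos: [0.4326, -0.3109, 0.1498]
eef_rot: [0.243, 0.97, -0.0, -0.0]
ft_force: [-0.1, -0.7, 0.3]
width: 0.0872
grip_force: 0.0
```

Emit:
step_arm([
  [0, 0, 0],
  [0, 0, 0],
], turn=[0, 0])

```text
time: 47.1
ee_pos: [0.4353, -0.3067, 0.15]
eef_rot: [0.239, 0.971, 0.0, 0.0]
ft_force: [0.2, 0.1, -1.3]
width: 0.0868
grip_force: 0.0
```

```bash
python3 - <<'E'
from h import *
c,P,r=look('w14.png',433,-309,28,(12,38)); rel(r)
c,P,r=look(None,433,-309,28,(21,38)); rel(r); plan(r[0],r[1],4,r[4])
E
```

```text
(256, 185) 1794 [ 433.2 -312.2   70.7   31.2  -29.1] [29.5 30.7]
target in tool frame x,y -0.7 -6.0 yaw -181.44538585395077
(256, 185) 1808 [ 433.2 -312.    70.5   31.   -28.9] [29.5 30.7]
target in tool frame x,y -0.6 -5.7 yaw -181.24782429443331
tcp [ 435.3 -306.6  150. ] 152.3 units [-0.08 -0.22 -5.84] turn -0.18 F [ 0.3 -0.   1.5] w 86.8 gf 0.0 t 47.2
```

Blue-banded measures 70.5 x 31.0 mm. Grip and carry.

Emit:
step_arm([
  [-0.08, -0.22, -0.8],
  [0, 0, -0.9],
  [0, 0, -0.9],
  [0, 0, -0.9],
  [0, 0, -0.8],
  [0, 0, -0.7],
  [0, 0, -0.5],
  [0, 0, -0.34],
  [0, 0, 0],
  [0, 0, 0],
], turn=[-0.18, 0, 0, 0, 0, 0, 0, 0, 0, 0])

```text
time: 48.2
ee_pos: [0.4332, -0.3129, 0.0043]
eef_rot: [0.25, 0.968, -0.0, 0.0]
ft_force: [0.5, -0.0, -0.0]
width: 0.0868
grip_force: 0.0
```

Emit:
step_arm([
  [0, 0, 0],
  [0, 0, 0],
  [0, 0, 0],
  [0, 0, 0],
  [0, 0, 0],
  [0, 0, 0],
  [0, 0, 0],
  [0, 0, 0.4],
  [0, 0, 0.8],
  [0, 0, 1],
  [0, 0, 1],
  [0, 0, 1],
], turn=[0, 0, 0, 0, 0, 0, 0, 0, 0, 0, 0, 0], grip=1, newtons=15)

```text
time: 49.4
ee_pos: [0.4328, -0.3127, 0.1105]
eef_rot: [0.25, 0.968, 0.0, 0.0]
ft_force: [-0.3, -0.5, 0.5]
width: 0.0308
grip_force: 15.0
```

Emit:
step_arm([
  [0.35, 0.84, 0.5],
  [0.35, 0.84, 0.5],
  [0.35, 0.84, 0.5],
  [0.35, 0.84, 0.5],
  [0.35, 0.84, 0.5],
  [0.35, 0.84, 0.2],
  [0.35, 0.84, 0],
  [0.35, 0.84, 0],
  [0.35, 0.84, 0],
  [0.35, 0.84, 0],
  [0.35, 0.84, 0],
  [0.35, 0.84, 0],
], turn=[0, 0, 0, 0, 0, 0, 0, 0, 0, 0, 0, 0])

```text
time: 50.6
ee_pos: [0.538, -0.0599, 0.177]
eef_rot: [0.25, 0.968, -0.0, 0.0]
ft_force: [0.4, -0.3, -0.1]
width: 0.0306
grip_force: 15.0
```

Emit:
step_arm([
  [0.35, 0.84, 0],
  [0.35, 0.84, 0],
  [0.35, 0.84, 0],
  [0.35, 0.84, 0],
  [0.35, 0.84, 0],
  [0.35, 0.84, 0],
  [0.35, 0.84, 0],
  [0.35, 0.84, 0],
  [0.35, 0.84, 0],
  [0.35, 0.84, 0],
  [0.35, 0.84, 0],
  [0.35, 0.84, 0],
], turn=[0, 0, 0, 0, 0, 0, 0, 0, 0, 0, 0, 0])

```text
time: 51.8
ee_pos: [0.6429, 0.1919, 0.177]
eef_rot: [0.25, 0.968, 0.0, 0.0]
ft_force: [0.1, -0.6, -0.4]
width: 0.0306
grip_force: 15.0
```

Emit:
step_arm([
  [0.65, 1, 0],
  [0.65, 1, 0],
  [0, 0.9, 0],
  [0, 0.2, 0],
  [0, 0, 0],
  [0, 0, 0],
], turn=[0, 0, 0, 0, 0, 0])

```text
time: 52.4
ee_pos: [0.6755, 0.2672, 0.1767]
eef_rot: [0.251, 0.968, -0.0, 0.0]
ft_force: [0.2, -0.4, 0.3]
width: 0.031
grip_force: 15.0
```

```bash
python3 - <<'E'
from h import *
c,P,r=look('w15.png',624,301,54,(42,64)); rel(r); held(P,28,50,4)
plan(623.8,301,75,150.3)
I=c['image'].astype(int);near=np.hypot(P[...,0]-.624,P[...,1]-.301)<.07
hsv=cv2.cvtColor(c['image'],cv2.COLOR_RGB2HSV)
for n,m,z in (('splint',((I.min(-1)>85)|((I[...,0]>I[...,1]*2)&(I[...,0]>90)))&(P[...,2]>.045),54.5),('beech',(P[...,2]<.025)&(P[...,2]>.007),12)):
    m=cv2.morphologyEx((m&near).astype(np.uint8),cv2.MORPH_OPEN,np.ones((3,3)))>0
    s,t=axis(c,P,624,301,150.3,z,m);k=abs(t)<(4 if z>50 else 99)
    print(n,m.sum(),np.percentile(s[k],[.5,99.5]).round(1),np.percentile(t,[1,99]).round(1))
E
```

```text
(264, 127) 1553 [624.2 301.3  79.   20.7 -29.4] [55.9 57.3]
target in tool frame x,y 61.8 5.1 yaw -180.31981225415217
held n 14 x max 34.4 z 18.2
tcp [675.7 266.8 176.7] 150.9 units [-2.08  1.37 -4.07] turn -0.09 F [ 0.1 -0.3  0.4] w 30.8 gf 15.0 t 52.5
splint 4185 [-128.    34.6] [-220.    23.5]
beech 2522 [-43.8  44.7] [-29.4  29.6]
```

The held-piece check found too few points at the expected height. I'll get numbers on what's in the grip first.

```bash
python3 - <<'E'
from h import *
c=snap('wrist','w16.png');P=cloud(c)
p,w,s=tcp(); a=np.radians(w); Q=P*1000-p
x=Q[...,0]*np.cos(a)+Q[...,1]*np.sin(a); y=Q[...,0]*np.sin(a)-Q[...,1]*np.cos(a); z=Q[...,2]
m=(x>5)&(x<60)&(abs(y)<40)&(z>-40)&(z<60)
print(m.sum())
if m.sum():
    print('z hist',np.histogram(z[m],bins=range(-40,65,5)))
    for lo in range(5,60,5):
        k=m&(x>=lo)&(x<lo+5)
        if k.sum()>10: print(lo,k.sum(),np.percentile(z[k],[2,50,98]).round(1),np.percentile(y[k],[2,98]).round(1))
E
```

```text
4272
z hist (array([   0,    0,    0,    0,    0,    7,   21,   30,   79,  144,  659,
       2040,  146,  200,  194,  217,  283,  226,   26,    0]), array([-40, -35, -30, -25, -20, -15, -10,  -5,   0,   5,  10,  15,  20,
        25,  30,  35,  40,  45,  50,  55,  60]))
5 1233 [ 4.5 18.7 47.6] [-20.   20.4]
10 1263 [ 5.  24.9 50. ] [-26.1  26.2]
15 396 [10.6 16.4 17.8] [-14.4  14.2]
20 409 [10.7 16.4 17.8] [-14.4  14.6]
25 428 [10.3 16.2 17.8] [-14.2  14.6]
30 543 [-7.8 15.6 17.6] [-14.7  15.1]
```

View pics/w16.png

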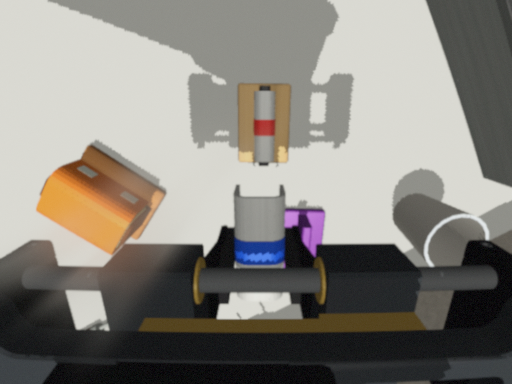

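Wrist view: the blue-banded splint at (260,225) is level and centred in the hand. It slid about 9 mm down the pads, because the pads had gripped near the crown rounding. I'll firm the grip and check whether it's still sliding.

Emit:
step_arm([
  [0, 0, 0],
  [0, 0, 0],
  [0, 0, 0],
  [0, 0, 0],
  [0, 0, 0],
], turn=[0, 0, 0, 0, 0], grip=1, newtons=30)

```text
time: 53.0
ee_pos: [0.6752, 0.2686, 0.1763]
eef_rot: [0.25, 0.968, 0.0, 0.0]
ft_force: [-0.3, 0.0, -1.5]
width: 0.0303
grip_force: 30.0
```

```bash
cat >> h.py <<'E'
def hz(P):
    p,w,s=tcp(); a=np.radians(w); Q=P*1000-p
    x=Q[...,0]*np.cos(a)+Q[...,1]*np.sin(a); y=Q[...,0]*np.sin(a)-Q[...,1]*np.cos(a); z=Q[...,2]
    m=(x>15)&(x<60)&(abs(y)<25)&(z>-12)&(z<45)
    for lo in range(15,36,4):
        k=m&(x>=lo)&(x<lo+4)
        if k.sum()>10: print(lo,np.median(z[k]).round(1),np.percentile(y[k],[2,98]).round(1))
    k=m&(z>5); print('xmax',np.percentile(x[k],99.5).round(1))
E
python3 - <<'E'
from h import *
P=cloud(snap('wrist'));hz(P);plan(623.8,301,82,150.3)
E
```

```text
15 16.4 [-14.5  14.1]
19 16.3 [-14.4  14.3]
23 16.3 [-14.6  14.6]
27 16.3 [-14.3  14.4]
31 15.4 [-14.9  15. ]
xmax 34.3
tcp [675.2 268.7 176.3] 151.0 units [-2.06  1.29 -3.77] turn -0.1 F [ 0.  -0.5  0.3] w 30.5 gf 30.0 t 53.0
```

Emit:
step_arm([
  [-0.52, 0.33, 0],
  [-0.52, 0.33, 0],
  [-0.52, 0.33, 0],
  [-0.52, 0.34, 0],
  [0, 0, -0.8],
  [0, 0, -0.9],
  [0, 0, -0.9],
  [0, 0, -0.7],
  [0, 0, -0.46],
  [0, 0, 0],
  [0, 0, 0],
], turn=[-0.1, 0, 0, 0, 0, 0, 0, 0, 0, 0, 0])

```text
time: 54.15
ee_pos: [0.6234, 0.3023, 0.0831]
eef_rot: [0.256, 0.967, 0.0, 0.0]
ft_force: [0.5, 0.1, -0.1]
width: 0.0307
grip_force: 30.0
```

```bash
python3 - <<'E'
from h import *
for i in range(2): plan(623.2,301.4,82,150.3);camera('wrist')
P=cloud(snap('wrist'));hz(P)
E
```

```text
tcp [623.4 302.3  83.1] 150.3 units [-0.01 -0.03 -0.04] turn -0.01 F [ 0.5  0.1 -0.1] w 30.7 gf 30.0 t 54.1
tcp [623.6 302.4  83.5] 150.3 units [-0.02 -0.04 -0.06] turn -0.0 F [0.1 0.8 0.1] w 30.5 gf 30.0 t 54.2
15 16.4 [-14.4  14.2]
19 16.4 [-14.3  14.1]
23 16.3 [-14.4  14.7]
27 16.3 [-14.1  14.6]
31 15.4 [-14.8  15.1]
xmax 34.4
```

Emit:
step_arm([
  [0, -0.03, -0.2],
  [0, 0, -0.2],
  [0, 0, -0.2],
  [0, 0, -0.2],
  [0, 0, -0.2],
  [0, 0, -0.1],
  [0, 0, 0],
], turn=[0, 0, 0, 0, 0, 0, 0])

```text
time: 55.0
ee_pos: [0.623, 0.301, 0.0543]
eef_rot: [0.256, 0.967, -0.0, -0.0]
ft_force: [0.4, -0.3, 0.5]
width: 0.0307
grip_force: 30.0
```

Emit:
step_arm([
  [0, 0, -0.15],
  [0, 0, -0.15],
  [0, 0, -0.1],
  [0, 0, 0],
  [0, 0, 0],
], turn=[0, 0, 0, 0, 0])

```text
time: 55.5
ee_pos: [0.6232, 0.3011, 0.0448]
eef_rot: [0.256, 0.967, 0.0, -0.0]
ft_force: [0.2, -0.6, -1.1]
width: 0.0308
grip_force: 30.0
```

Emit:
step_arm([
  [0, 0, -0.04],
  [0, 0, -0.04],
  [0, 0, 0],
  [0, 0, 0],
], turn=[0, 0, 0, 0])

```text
time: 55.9
ee_pos: [0.6232, 0.3011, 0.0428]
eef_rot: [0.256, 0.967, 0.0, 0.0]
ft_force: [-0.5, 0.4, 0.2]
width: 0.0303
grip_force: 30.0
```

Emit:
step_arm([
  [0, 0, -0.04],
  [0, 0, 0],
  [0, 0, 0],
], turn=[0, 0, 0])

```text
time: 56.2
ee_pos: [0.6233, 0.3012, 0.0421]
eef_rot: [0.256, 0.967, 0.0, 0.0]
ft_force: [-1.4, -0.2, 3.3]
width: 0.0307
grip_force: 30.0
```

Contact at 42 mm, as expected. Release, back off and check.

Emit:
step_arm([
  [0, 0, 0],
  [0, 0, 0],
  [0, 0, 0],
  [0, 0, 0],
  [0, 0, 0],
  [0, 0, 0],
  [0, 0, 0.4],
  [0, 0, 0.8],
  [0, 0, 1],
  [0, 0, 1],
  [0, 0, 1],
  [0, 0, 0.4],
], turn=[0, 0, 0, 0, 0, 0, 0, 0, 0, 0, 0, 0], grip=0)

```text
time: 57.4
ee_pos: [0.6241, 0.3022, 0.1615]
eef_rot: [0.256, 0.967, 0.002, 0.002]
ft_force: [0.4, 0.4, -0.1]
width: 0.0872
grip_force: 0.0
```

Emit:
step_arm([
  [0.6, -0.34, 0.2],
  [0.6, -0.34, 0.2],
  [0.6, -0.34, 0],
  [0.4, -0.2, 0],
  [0, 0, 0],
  [0, 0, 0],
], turn=[0, 0, 0, 0, 0, 0])

```text
time: 58.0
ee_pos: [0.6776, 0.2713, 0.1667]
eef_rot: [0.256, 0.967, 0.0, -0.0]
ft_force: [-0.5, 0.6, 0.3]
width: 0.0871
grip_force: 0.0
```

```bash
python3 - <<'E'
from h import *
c,P,r=look('w17.png',624,301,57,(45,66)); rel(r)
near=np.hypot(P[...,0]-.624,P[...,1]-.301)<.07
I=c['image'].astype(int);z=P[...,2]
for n,m,h in (('splint',(I.max(-1)>75)&(z>.040)&near,57),('beech',(z<.025)&(z>.007)&near,12)):
    m=cv2.morphologyEx(m.astype(np.uint8),cv2.MORPH_OPEN,np.ones((3,3)))
    l,L=cv2.connectedComponents(m)[0:2]; L=L; k=np.bincount(L[L>0]).argmax(); m=(L==k) if h>50 else m>0
    s,t=axis(c,P,624,301,150.3,h,m);q=abs(t)<(5 if h>50 else 99)
    print(n,m.sum(),np.percentile(s[q],[.5,99.5]).round(1),np.percentile(t,[1,99]).round(1),np.median(P[m][:,2]).round(4))
S=snap('scene');D=snap('side')
W=cv2.resize(c['image'][50:200,180:340],(480,450),interpolation=cv2.INTER_CUBIC)
T=cv2.resize(S['image'][90:210,215:345],(320,296)); B=cv2.resize(D['image'][190:320,150:300],(320,277))
V=np.zeros((580,800,3),np.uint8);V[:450,:480]=W;V[:296,480:]=T;V[300:577,480:]=B
cv2.imwrite('pics/final.png',V[:,:,::-1])
S0=cv2.imread('pics/scene0.png')[:,:,::-1].astype(int)
d=abs(S0-S['image']).max(-1)
print('change spatula/dyn/pink/purple',[int(np.percentile(d[v-12:v+12,u-12:u+12],90)) for u,v in((318,262),(197,215),(225,94),(371,160))])
E
```

```text
(259, 129) 2389 [624.2 300.7  79.4  31.  -29.7] [58.4 59.7]
target in tool frame x,y 60.6 -0.9 yaw -180.10316734892865Traceback (most recent call last):
  File "<stdin>", line 9, in <module>
    return _quantile_unchecked(
        a, q, axis, out, overwrite_input, method, keepdims, weights)
    return _ureduce(a,
                    func=_quantile_ureduce_func,
    ...<5 lines>...
                    overwrite_input=overwrite_input,
                    method=method)
    r = func(a, **kwargs)
    result = _quantile(arr,
                       quantiles=q,
    ...<2 lines>...
                       out=out,
                       weights=wgt)
    slices_having_nans = np.isnan(arr[-1, ...])
                                  ~~~^^^^^^^^^
IndexError: index -1 is out of bounds for axis 0 with size 0
```

```bash
python3 - <<'E'
from h import *
c=snap('wrist');P=cloud(c)
near=np.hypot(P[...,0]-.624,P[...,1]-.301)<.07
I=c['image'].astype(int);z=P[...,2]
L=cv2.connectedComponents(cv2.morphologyEx(((I.max(-1)>75)&(z>.050)&near).astype(np.uint8),cv2.MORPH_OPEN,np.ones((3,3))))[1]
u,v=px(c,624,301,57)
for n,m,h in (('splint',L==np.bincount(L[v-8:v+9,u-8:u+9].ravel()).argmax(),57),('beech',(z<.025)&(z>.007)&near,12)):
    s,t=axis(c,P,624,301,150.3,h,m);q=abs(t)<(5 if h>50 else 99)
    print(n,m.sum(),np.percentile(s[q],[.5,99.5]).round(1) if q.any() else q.size,np.percentile(t,[1,99]).round(1))
S=snap('scene');D=snap('side')
W=cv2.resize(c['image'][50:200,180:340],(480,450),interpolation=cv2.INTER_CUBIC)
T=cv2.resize(S['image'][90:210,215:345],(320,296)); B=cv2.resize(D['image'][190:320,150:300],(320,277))
V=np.zeros((580,800,3),np.uint8);V[:450,:480]=W;V[:296,480:]=T;V[300:577,480:]=B
cv2.imwrite('pics/final.png',V[:,:,::-1])
S0=cv2.imread('pics/scene0.png')[:,:,::-1].astype(int)
d=abs(S0-S['image']).max(-1)
print('change spatula/dyn/pink/purple',[int(np.percentile(d[v-12:v+12,u-12:u+12],90)) for u,v in((318,262),(197,215),(225,94),(371,160))])
E
```

```text
splint 2322 [-38.6  34.9] [-14.8  14.8]
beech 1963 [-43.9  44.1] [-29.7  29.8]
change spatula/dyn/pink/purple [14, 14, 13, 12]
```

View pics/final.png

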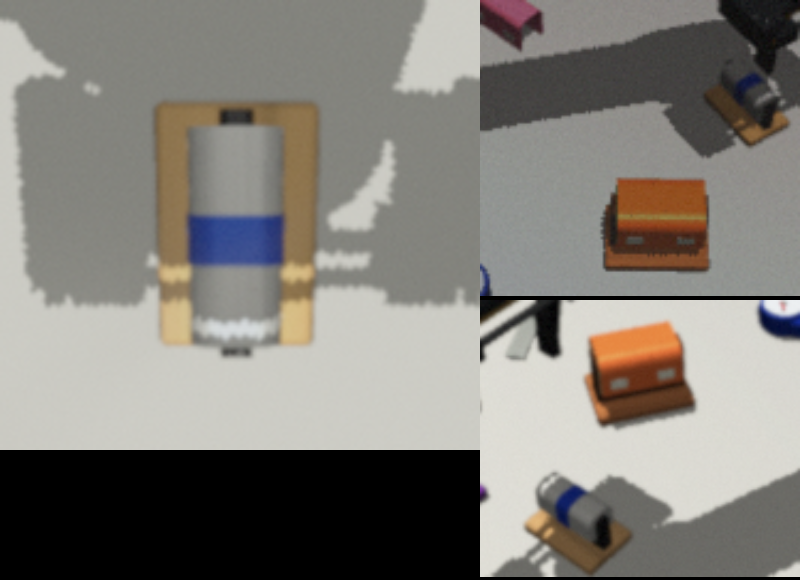

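The composite shows the blue-banded splint over the red one at (236,235), seated, in line and centred. Orange is outermost on the walnut form at (660,222), and the dynamometer, spatula and look-alikes haven't moved. The tool is clear, so I'm handing in.

```bash
python3 -c "
from bench import *
print(close_job())"
```

```text
the job is handed in; nothing more can be done
None
```

I handed the job in at about 58 s: cream, green and orange shells are nested on the walnut form and the red- then blue-banded splints on the black finger form, each seated, in line and centred within about 1–2 mm by camera; the dynamometer, spatula and look-alikes show no change in the images.

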